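Rock jammed battery modules out of a cradle and stack them square

ROBOT

A 7-joint arm with a two-finger parallel gripper is mounted at the origin on a cart in front of the work surface, level with it; the furniture and walls round the work are solid. World frame = base frame: x ahead of the robot, y to its left, z up, the work surface at z = 0. Lengths are in m, angles in rad, forces in N, time in s.
With the tool pointing down it reaches from about 0.425 to 0.925 m from the base axis. Payload 6.8 kg.
Tool frame: the origin (TCP) lies midway between the tips of the shut fingers; the grasp point (between the pads) lies behind it (arm.grasp_offset is the x of the grasp point in the tool frame, in m); x points along the fingers, y is the direction in which the jaws open and shut, and the axes are right-handed (so a half turn about x gives the same grasp; the last joint's range is limited). The gripper opens to 85 mm and grips with 20 to 120 N. Pads are 22 mm wide; open, the fingers measure 114 mm over their backs; the gripper's body (76 mm by 85 mm) begins 54 mm behind the grasp point. The pads swing forward as they close: fully open they stand 13 mm farther back than shut.
Start: joints at [1.202, 0.477, 0.022, 1.555, -0.011, 1.109, -0.083], TCP at [0.174, -0.652, 0.231] pointing down, gripper open.
Joint ranges: [-2.96, 2.96], [-0.34, 2.1], [-1.41, 1.46], [0.24, 2.44], [-1.37, 4.51], [0.17, 1.92], [-2.96, 2.96]. Speed limits (rad/s): [2.39, 2.39, 3.14, 3.14, 3.14, 3.14, 3.14].

INTERFACE

Orientations are given as [roll, pitch, yaw] about the fixed x, y, z axes, in that order (R = Rz(yaw) Ry(pitch) Rx(roll)).
In Python, from plant import arm gives the robot as it stands.
- The arm moves only by the tool servo_tool, never from a script. Its argument "rows" is one flat list of numbers, 7 for each row, row after row: the opening, from 0 (shut) to 1 (fully open), then the shift along the tool's x, y, z normalised to -1 to 1, where 1 is 0.8 m, then the turn, a rotation vector about the tool's x, y, z normalised to -1 to 1, where 1 is 2 rad. In form: [gripper, tx, ty, tz, rx, ry, rz, gripper, tx, ty, tz, rx, ry, rz, ...]. A call has 1 to 8 rows; each row is the pose to reach, as a shift and turn from the pose commanded when the call began, along the tool's axes at that moment; what a row does not reach only later rows make up. A row lasts 1/8 s, in which the tool goes at most 62.5 mm and 10.7 degrees, less where a joint would pass 70% of its speed; a pose out of reach is approached as far as the arm can. A call with a number of a shift or a turn outside -1 to 1 is refused whole. A call with a gripper value outside its range is refused whole. The fingers move at their own pace and stop on an object; the grip force is fixed at half the most. Time passes only in rows, so rows that repeat a pose let the fingers close. It gives the time, the measured TCP pose, the force and the opening at its end, in the units of the state.
- arm.state(): the state, without advancing time (a new reading comes with each control period).
- arm.camera(name): name is "scene" or "top" or "wrist"; returns a dict with "color" (384x512x3 uint8, red, green, blue), "camera_matrix" (3x3 intrinsics, pixels), "k1" (the pictures are not rectified: a ray, as slopes to the right and down, at radius r is drawn at 1 + k1 r^2 times it, then the intrinsics apply), "R" (3x3) and "t" (3): a world point X has camera coordinates R X + t. Camera axes: x right, y down, z forward; pixel columns grow to the right and rows downward; lengths in m; the calibration is good to about 2 mm. A picture is of the moment at which its call begins. There is no depth.
- arm.hand_in(): hands the job in, once; it reports no verdict.
The state is a dict: "clock": time; "q": joint angles; "dq": joint speeds; "tau": joint torques, N m; "ee_pos": TCP position; "eef_rot": TCP orientation; "contact_force": force on the tool from outside, world axes, zero at the start; "moment": the same for the moment, N m; "width": finger opening in m.
Only numpy, scipy, OpenCV 4.12 (cv2) and the standard library are available. Lean on these libraries where they do the work, as an engineer would, in place of code of your own. Each camera call takes 0.05 s, during which the arm holds its last target. There are 200 camera calls.

TASK

Lay the thick wooden base board on the bare metal transit tray, then free the battery modules that are jammed in the discharge cradle by its stiff keepers: rock each one over to both sides to work the keepers back, lift it out, and stack the modules right way up on the base board, one on top of another; last, lay the thin plywood cover board on top. Push every board and module square into the corner against both fences of the tray, and leave the screw dish and the screwdriver alone.

Things in the scene. Friction and masses are not known exactly. Their poses are not given: they have to be found in the camera images.
- cradle: Battery discharge cradle, fixed: dark plate 156 (x) x 232 (y) x 10 mm with three open-topped bays side by side, 76 mm apart in y, some perhaps empty, and a grey housing 36 mm high along the +x end (x 78 to 112 mm). Origin: middle of the plate's underside, on the bench. Each bay: white rib along x, end stops, low cheeks, and a steel keeper on each long side.
- tray: Transit tray, fixed: steel plate 176 x 110 x 8 mm with two upright fences, 102 mm high above its floor, that form a corner: an end fence at +x (36 mm wide) and, at +y, a side fence made of two narrow uprights at its ends with a 110 mm gap between them where a finger can pass. Origin on the bench, under the nest; x along the stack.
- nest (a point): Point on the tray's floor (8 mm above the bench) straight under the origin of any module or board that is pushed fully into the corner; axes as the tray's. The inner face of the end fence is 65 mm from it in +x, that of the side fence 18 mm in +y.
- base_board: Wooden base board, the thicker of two plain insulating boards, 130 x 36 x 14 mm, same outline as a module; lies loose on the bench. Origin: centre of its underside; x along its length.
- cover_board: Plywood cover board, the thinner of the two boards, 130 x 36 x 8 mm, same outline as a module; lies loose on the bench. Origin: centre of its underside; x along its length.
- screw_dish: Round steel dish of screws, 77 mm across, 15 mm high, a bystander. Origin: centre of its underside.
- driver: Screwdriver, 156 mm long, 16 mm thick, lying on the bench, a bystander. Origin: centre of its underside.
- module_1: Grey battery module, 130 (x) x 36 (y) x 28 mm, about 0.26 kg; all are alike; may be absent. Origin: centre of its underside, z up when right way up (four screws on top). The middle 70 mm has full flat sides to grip across the 36 mm; towards the ends each side has a notch 2.5 mm deep, 4.5 to 23.5 mm above the underside, for the keepers' hooks.
- module_2: Grey battery module, 130 (x) x 36 (y) x 28 mm, about 0.26 kg; all are alike; may be absent. Origin: centre of its underside, z up when right way up (four screws on top). The middle 70 mm has full flat sides to grip across the 36 mm; towards the ends each side has a notch 2.5 mm deep, 4.5 to 23.5 mm above the underside, for the keepers' hooks.
- module_3: Grey battery module, 130 (x) x 36 (y) x 28 mm, about 0.26 kg; all are alike; may be absent. Origin: centre of its underside, z up when right way up (four screws on top). The middle 70 mm has full flat sides to grip across the 36 mm; towards the ends each side has a notch 2.5 mm deep, 4.5 to 23.5 mm above the underside, for the keepers' hooks.
- bay_right (a point): Seat of the cradle's -y bay: centre of the underside of a module seated there, 24 mm above the bench, on top of the 5 mm wide rib; axes as the cradle's. The module can tilt sideways about the rib (its edges have air below) but not slide more than 1.5 mm. Its sides are open to fingers over the middle 80 mm.
- keeper_right_r (a joint): Keeper on the cradle's -y side of its -y bay: m pushed outward, 0 (hooks 2 mm over the foot, 9.5 to 19 mm above the underside) to 0.006. No spring: stays where pushed (11 N). A straight pull only jams. Tilting the module's top to the -y side by 0.21 to 0.23 rad about the rib pushes it out about 3 mm; from 2.3 mm the foot passes. Both must be out.
- keeper_right_l (a joint): Keeper on the cradle's +y side of its -y bay: m pushed outward, 0 (hooks 2 mm over the foot, 9.5 to 19 mm above the underside) to 0.006. No spring: stays where pushed (11 N). A straight pull only jams. Tilting the module's top to the +y side by 0.21 to 0.23 rad about the rib pushes it out about 3 mm; from 2.3 mm the foot passes. Both must be out.
- bay_middle (a point): Seat of the cradle's middle bay: centre of the underside of a module seated there, 24 mm above the bench, on top of the 5 mm wide rib; axes as the cradle's. The module can tilt sideways about the rib (its edges have air below) but not slide more than 1.5 mm. Its sides are open to fingers over the middle 80 mm.
- keeper_middle_r (a joint): Keeper on the cradle's -y side of its middle bay: m pushed outward, 0 (hooks 2 mm over the foot, 9.5 to 19 mm above the underside) to 0.006. No spring: stays where pushed (11 N). A straight pull only jams. Tilting the module's top to the -y side by 0.21 to 0.23 rad about the rib pushes it out about 3 mm; from 2.3 mm the foot passes. Both must be out.
- keeper_middle_l (a joint): Keeper on the cradle's +y side of its middle bay: m pushed outward, 0 (hooks 2 mm over the foot, 9.5 to 19 mm above the underside) to 0.006. No spring: stays where pushed (11 N). A straight pull only jams. Tilting the module's top to the +y side by 0.21 to 0.23 rad about the rib pushes it out about 3 mm; from 2.3 mm the foot passes. Both must be out.
- bay_left (a point): Seat of the cradle's +y bay: centre of the underside of a module seated there, 24 mm above the bench, on top of the 5 mm wide rib; axes as the cradle's. The module can tilt sideways about the rib (its edges have air below) but not slide more than 1.5 mm. Its sides are open to fingers over the middle 80 mm.
- keeper_left_r (a joint): Keeper on the cradle's -y side of its +y bay: m pushed outward, 0 (hooks 2 mm over the foot, 9.5 to 19 mm above the underside) to 0.006. No spring: stays where pushed (11 N). A straight pull only jams. Tilting the module's top to the -y side by 0.21 to 0.23 rad about the rib pushes it out about 3 mm; from 2.3 mm the foot passes. Both must be out.
- keeper_left_l (a joint): Keeper on the cradle's +y side of its +y bay: m pushed outward, 0 (hooks 2 mm over the foot, 9.5 to 19 mm above the underside) to 0.006. No spring: stays where pushed (11 N). A straight pull only jams. Tilting the module's top to the +y side by 0.21 to 0.23 rad about the rib pushes it out about 3 mm; from 2.3 mm the foot passes. Both must be out.
Not all that is in view belongs to the job. There is more than one size of the cover_board; the one meant has the size given above.

How it is judged:
On the way, in this order (a step that is already met when the one before it is completed fails the run):
1. the base board lies on the tray floor, square in the corner (x of base_board in the frame of nest between -0.0035 and 0.0035 m and y of base_board in the frame of nest between -0.0035 and 0.0035 m and angle between the x axis of base_board and the x axis of nest, either way round below 0.05 rad and angle between base_board's own z axis and vertical below 0.06 rad and linear speed of base_board below 0.02 m/s and z of base_board in the frame of nest below 0.004 m), for 0.3 s.
2. all the modules are stacked right way up on the base board, square in the corner, and let go (all of step 1 and x of module_1 in the frame of nest between -0.0035 and 0.0035 m and y of module_1 in the frame of nest between -0.0035 and 0.0035 m and angle between the x axis of each of module_1, module_2, module_3 and the x axis of nest, either way round below 0.05 rad and angle between each of module_1, module_2, module_3's own z axis and vertical below 0.06 rad and linear speed of each of module_1, module_2, module_3 below 0.02 m/s and z of module_1 in the frame of nest between 0.01 and 0.076 m and contact force between each of module_1, module_2, module_3 and the fingers below 0.2 N and x of module_2 in the frame of nest between -0.0035 and 0.0035 m and y of module_2 in the frame of nest between -0.0035 and 0.0035 m and z of module_2 in the frame of nest between 0.01 and 0.076 m and x of module_3 in the frame of nest between -0.0035 and 0.0035 m and y of module_3 in the frame of nest between -0.0035 and 0.0035 m and z of module_3 in the frame of nest between 0.01 and 0.076 m), for 0.3 s.
At the end, for the whole second after the job is handed in: One stack on the tray: the base board on the floor, on it every module present, right way up, and the cover board on top; each within 3.5 mm of fully home against both fences, within 0.05 rad of parallel to them and 0.06 rad of level; all at rest and released (all of step 2 and x of cover_board in the frame of nest between -0.0035 and 0.0035 m and y of cover_board in the frame of nest between -0.0035 and 0.0035 m and angle between the x axis of cover_board and the x axis of nest, either way round below 0.05 rad and angle between cover_board's own z axis and vertical below 0.06 rad and linear speed of cover_board below 0.02 m/s and z of cover_board in the frame of module_1 above 0.024 m and z of cover_board in the frame of module_2 above 0.024 m and z of cover_board in the frame of module_3 above 0.024 m and z of cover_board in the frame of nest below 0.102 m); the robot touches nothing.
It fails at once if the screw dish or the screwdriver is moved more than 3 cm (distance of any of screw_dish, driver from where it was at the start of the episode above 0.03 m).
Of module_1, module_2, module_3 only 2 to 3 are there at a start; the rules pass over those that are not, and their reading is None.
At some moment in a run one of cover_board may be knocked a few centimetres aside while the robot is not near it.
Once in a run the grip may slacken for a moment while it holds something.
It also fails if it takes over 210 s, if anything falls off the work surface, if the arm or the gripper's body presses on something with over 40 N, if the wrist force passes 120 N, or if a joint passes its speed limit or range.

## Working session

There is one attempt and no reset: what is moved stays moved. The work goes in short steps, Python scripts to look and compute and a tool call to move; the robot and the scene stay as the last step left them, time stands still between calls to the robot, and variables do not carry over. Pictures are saved under pics/ and viewed, about 12 in all and at most 16, crops included, and the job is handed in when it is done.

Besides the shell and the picture viewer there is one more tool, called by a JSON object that holds its "name" and its "arguments", one argument or row to a line. servo_tool: Moves the arm, as the interface text tells. Scaled input: -1 to 1 covers 0.8 m each way for a shift and 2 rad each way for a turn. Its arguments: {"type":"object","properties":{"rows":{"type":"array"}},"required":["rows"]}

```bash
ls; mkdir -p pics; python3 - <<'E'
from plant import arm
import cv2, numpy as np
s=arm.state(); print({k:np.round(v,3).tolist() for k,v in s.items()}, arm.grasp_offset)
for n in ("scene","top"):
    c=arm.camera(n); cv2.imwrite(f"pics/{n}0.png",cv2.cvtColor(c["color"],cv2.COLOR_RGB2BGR))
    print(n,c["camera_matrix"].tolist(),c["k1"],np.round(c["R"],4).tolist(),np.round(c["t"],4).tolist())
im=np.hstack([cv2.imread("pics/scene0.png"),cv2.imread("pics/top0.png")])
E
```

```text
pics
{'clock': 0.0, 'q': [1.202, 0.478, 0.022, 1.556, -0.011, 1.109, -0.083], 'dq': [0.001, -0.002, 0.001, -0.001, -0.0, -0.001, -0.001], 'tau': [-0.0, -59.646, 1.608, -28.12, 0.012, 0.009, -0.0], 'ee_pos': [0.174, -0.652, 0.23], 'eef_rot': [-1.484, 1.569, 1.918], 'contact_force': [0.508, -0.613, -0.146], 'moment': [-0.032, 0.033, 0.035], 'width': 0.085} -0.0187
scene [[376.7351636408697, 0.0, 257.3505401729642], [0.0, 376.7351636408697, 194.37710879280527], [0.0, 0.0, 1.0]] -0.09502043360785689 [[-0.6994, -0.7147, 0.0019], [-0.5526, 0.5392, -0.6356], [0.4532, -0.4456, -0.7721]] [0.528, 0.1128, 0.8272]
top [[479.41301425815055, 0.0, 253.62645634305878], [0.0, 479.41301425815055, 191.21034037612205], [0.0, 0.0, 1.0]] -0.08978432057088868 [[-0.0148, -0.9999, -0.0001], [-0.9832, 0.0146, -0.182], [0.182, -0.0026, -0.9833]] [0.317, 0.4426, 1.1488]
```

View pics/scene0.png

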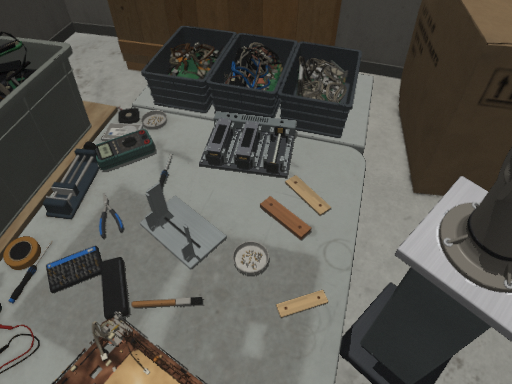

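View pics/top0.png

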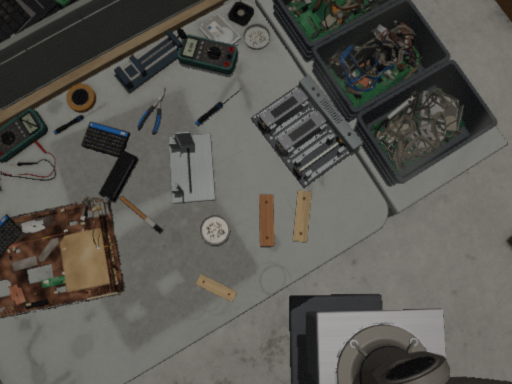

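```bash
cat > h.py <<'E'
import numpy as np, cv2
from plant import arm
from scipy.spatial.transform import Rotation as Ro
def cam(n,f=None):
    c=arm.camera(n); c["R"]=np.array(c["R"]);c["t"]=np.array(c["t"]);c["K"]=np.array(c["camera_matrix"])
    if f: cv2.imwrite(f"pics/{f}.png",cv2.cvtColor(c["color"],cv2.COLOR_RGB2BGR))
    return c
def dist(c): return np.array([c["k1"],0,0,0,0.])
def proj(c,X): # world -> pixel
    return cv2.projectPoints(np.atleast_2d(np.float64(X)),cv2.Rodrigues(c["R"])[0],c["t"],c["K"],dist(c))[0][:,0]
def ray(c,p):
    u=cv2.undistortPoints(np.float64(np.atleast_2d(p))[:,None],c["K"],dist(c))[:,0]
    return -c["R"].T@c["t"], np.c_[u,np.ones(len(u))]@c["R"]
def onz(c,p,z):
    o,d=ray(c,p); return o+d*((z-o[2])/d[:,2])[:,None]
def rect(c,mask,z):
    """min-area rectangle in world of the largest blob of a mask, at plane z: centre, length, width, yaw"""
    cs,_=cv2.findContours(mask.astype(np.uint8),cv2.RETR_EXTERNAL,cv2.CHAIN_APPROX_NONE)
    out=[]
    for k in sorted(cs,key=cv2.contourArea)[::-1]:
        if cv2.contourArea(k)<60: break
        w=onz(c,k[:,0],z)[:,:2]
        (cx,cy),(a,b),an=cv2.minAreaRect(np.float32(w*1000))
        if a<b: a,b,an=b,a,an+90
        an=(an+90)%180-90
        out.append((round(cx/1e3,4),round(cy/1e3,4),round(a,1),round(b,1),round(np.radians(an),4),k[:,0].mean(0).round().tolist()))
    return out
def tool():
    s=arm.state(); return np.array(s["ee_pos"]),Ro.from_euler("xyz",s["eef_rot"]).as_matrix(),s
def goto(p,R=None,p0=None,R0=None):
    """normalised shift,turn from the present (or p0,R0) tool pose to p,R"""
    a,B,_=tool(); a=a if p0 is None else p0; B=B if R0 is None else R0
    R=B if R is None else R
    v=Ro.from_matrix(B.T@R).as_rotvec()
    return np.round(np.r_[B.T@(np.array(p)-a)/.8, v/2],4).tolist()
def down(yaw,tilt=0):
    """tool down, jaws (y) opening along world heading yaw"""
    y=np.array([np.cos(yaw),np.sin(yaw),0]);x=np.array([0,0,-1.]);return np.c_[x,y,np.cross(x,y)]
E
python3 - <<'E'
from h import *
c=cam("top"); im=cv2.cvtColor(c["color"],cv2.COLOR_RGB2BGR)
a=cv2.resize(im[70:195,240:370],None,fx=3,fy=3,interpolation=cv2.INTER_CUBIC)
b=cv2.resize(im[120:310,160:320],None,fx=2.5,fy=2.5,interpolation=cv2.INTER_CUBIC)
o=np.zeros((475,790,3),np.uint8);o[:375,:390]=a;o[:,390:]=b;cv2.imwrite("pics/crop1.png",o)
hsv=cv2.cvtColor(c["color"],cv2.COLOR_RGB2HSV)
m=(hsv[...,1]>70)&(hsv[...,0]<28)&(hsv[...,2]>60)
m[:, :175]=0;m[:160]=0;m[310:]=0
for r in rect(c,m,0.011): print(r)
E
```

```text
(0.378, 0.2796, 129.7, 35.7, np.float64(0.0075), [266.0, 220.0])
(0.3885, 0.1893, 127.8, 35.3, np.float64(-0.1283), [302.0, 216.0])
(0.2126, 0.4068, 100.6, 27.3, np.float64(1.1044), [216.0, 288.0])
```

View pics/crop1.png

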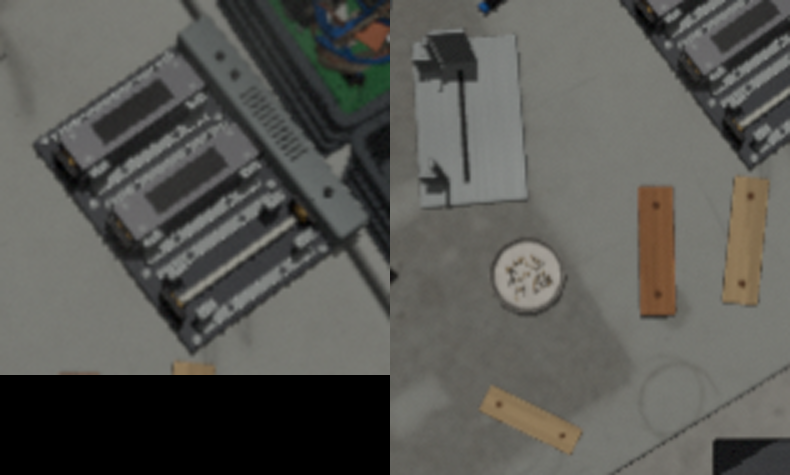

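```bash
python3 - <<'E'
from h import *
c=cam("top")
p,R,s=tool(); print("toolR",R.round(3).tolist())
w=cam("wrist"); Rc=w["R"].T; oc=-Rc@w["t"]
print("cam in tool",(R.T@(oc-p)).round(4),(R.T@Rc).round(3).tolist(),w["K"].tolist(),w["k1"])
hsv=cv2.cvtColor(c["color"],cv2.COLOR_RGB2HSV)
print("tray px",hsv[185,205],hsv[150,205],"bench",hsv[210,190],hsv[150,235])
v=hsv[...,2].astype(int)
m=(v>118); m[:125]=0;m[215:]=0;m[:,:160]=0;m[:,222:]=0
print([r for r in rect(c,m,0.008)])
for n,q in dict(cr_c=(290,130),housTL=(303,77),housBR=(355,148),farL=(253,118),near=(304,187),dish=(215,230)).items(): print(n,onz(c,[q],0.01).round(3))
E
```

```text
toolR [[-0.0, 0.258, -0.966], [0.001, -0.966, -0.258], [-1.0, -0.001, 0.0]]
cam in tool [-0.1431 -0.0005 -0.0726] [[-0.001, -0.287, 0.958], [1.0, -0.001, 0.0], [0.001, 0.958, 0.287]] [[290.0777758535188, 0.0, 250.48342940646458], [0.0, 290.0777758535188, 192.5313941641245], [0.0, 0.0, 1.0]] -0.07388482771587629
tray px [ 60   6 134] [ 60   6 132] bench [26 21 99] [ 30  11 119]
[(0.5325, 0.459, 199.6, 129.5, np.float64(-0.017), [196.0, 163.0])]
cr_c [[0.614 0.213 0.01 ]]
housTL [[0.762 0.173 0.01 ]]
housBR [[0.563 0.045 0.01 ]]
farL [[0.648 0.309 0.01 ]]
near [[0.462 0.182 0.01 ]]
dish [[0.355 0.409 0.01 ]]
```

```bash
cat >> h.py <<'E'
def chain(*wps):
    """wps: (p, heading|R|None); prints the 6 numbers of each, every one from the pose before it"""
    p,R,_=tool()
    for q,h in wps:
        Rn=R if h is None else (down(h) if np.isscalar(h) else h)
        d=np.linalg.norm(np.array(q)-p); v=Ro.from_matrix(R.T@Rn).magnitude()
        print(goto(q,Rn,p,R),"rows>=%d"%np.ceil(max(d/.0625,v/.186)))
        p,R=np.array(q),Rn
E
python3 - <<'E'
from h import *
chain(([.174,-.652,.42],-1.31),([.5,-.42,.42],-.7),([.66,0,.42],0.3),([.5,.43,.38],1.57))
E
```

```text
[-0.2365, -0.0001, 0.0, 0.0, 0.0, 0.0004] rows>=4
[0.0, -0.1751, -0.4685, -0.305, 0.0, 0.0] rows>=7
[0.0, -0.1852, -0.5304, -0.5, 0.0, 0.0] rows>=8
[0.05, -0.0322, -0.5726, -0.635, 0.0, 0.0] rows>=8
```

{"name": "servo_tool", "arguments": {
  "rows": [1,-0.2365,0,0,0,0,0,1,-0.2365,0,0,0,0,0,1,-0.2365,0,0,0,0,0,1,-0.2365,0,0,0,0,0]
}}

```text
clock: 0.75
ee_pos: [0.1745, -0.654, 0.4271]
eef_rot: [1.646, 1.56, -1.235]
contact_force: [-0.3, -0.2, 0.2]
width: 0.0856
```

{"name": "servo_tool", "arguments": {
  "rows": [1,0,-0.175,-0.4685,-0.305,0,0,1,0,-0.175,-0.4685,-0.305,0,0,1,0,-0.175,-0.4685,-0.305,0,0,1,0,-0.175,-0.4685,-0.305,0,0,1,0,-0.175,-0.4685,-0.305,0,0,1,0,-0.175,-0.4685,-0.305,0,0,1,0,-0.175,-0.4685,-0.305,0,0,1,0,-0.175,-0.4685,-0.305,0,0]
}}

```text
clock: 1.75
ee_pos: [0.5019, -0.4178, 0.4191]
eef_rot: [-2.04, 1.569, 1.978]
contact_force: [-0.2, -1.1, 0.1]
width: 0.0858
```

{"name": "servo_tool", "arguments": {
  "rows": [1,0,-0.185,-0.53,-0.5,0,0,1,0,-0.185,-0.53,-0.5,0,0,1,0,-0.185,-0.53,-0.5,0,0,1,0,-0.185,-0.53,-0.5,0,0,1,0,-0.185,-0.53,-0.5,0,0,1,0,-0.185,-0.53,-0.5,0,0,1,0,-0.185,-0.53,-0.5,0,0,1,0,-0.185,-0.53,-0.5,0,0]
}}

```text
clock: 2.75
ee_pos: [0.66, 0.0032, 0.4195]
eef_rot: [-2.801, 1.569, 2.217]
contact_force: [-0.0, -0.8, -0.3]
width: 0.0855
```

```bash
python3 - <<'E'
from h import *
p,R,s=tool();print(s["q"],R.round(3).tolist())
chain(([.58,.2,.36],.70),([.47,.42,.36],1.57))
E
```

```text
[ 0.27384225  0.40453929 -0.55324397  1.29096511  0.20674496  1.50363352
  0.04860859] [[-0.001, 0.954, 0.301], [0.002, 0.301, -0.954], [-1.0, -0.001, -0.002]]
[0.075, -0.0214, -0.2646, -0.1973, -0.0011, 0.0002] rows>=4
[0.0, 0.072, -0.2989, -0.435, 0.0, 0.0] rows>=5
```

{"name": "servo_tool", "arguments": {
  "rows": [1,0.075,-0.021,-0.265,-0.197,0,0,1,0.075,-0.021,-0.265,-0.197,0,0,1,0.075,-0.021,-0.265,-0.197,0,0,1,0.075,-0.021,-0.265,-0.197,0,0,1,0.075,-0.021,-0.265,-0.197,0,0,1,0.075,-0.021,-0.265,-0.197,0,0,1,0.075,-0.021,-0.265,-0.197,0,0,1,0.075,-0.021,-0.265,-0.197,0,0]
}}

```text
clock: 3.75
ee_pos: [0.582, 0.1955, 0.3606]
eef_rot: [0.183, 1.57, -0.696]
contact_force: [-0.9, 0.7, 0.5]
width: 0.0854
```

```bash
python3 - <<'E'
from h import *
import pickle
w=cam("wrist","wc"); pickle.dump(w,open("wc.pkl","wb"))
E
```

{"name": "servo_tool", "arguments": {
  "rows": [1,0,0.072,-0.3,-0.435,0,0,1,0,0.072,-0.3,-0.435,0,0,1,0,0.072,-0.3,-0.435,0,0,1,0,0.072,-0.3,-0.435,0,0,1,0,0.072,-0.3,-0.435,0,0,1,0,0.072,-0.3,-0.435,0,0,1,0,0.072,-0.3,-0.435,0,0,1,0,0.072,-0.3,-0.435,0,0]
}}

```text
clock: 4.8
ee_pos: [0.473, 0.4173, 0.3605]
eef_rot: [-0.692, 1.57, -0.702]
contact_force: [0.5, -0.2, -0.6]
width: 0.0852
```

```bash
python3 - <<'E'
from h import *
import pickle
w=cam("wrist","wt"); pickle.dump(w,open("wt.pkl","wb"))
E
```

```text
(no output)
```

View pics/wc.png

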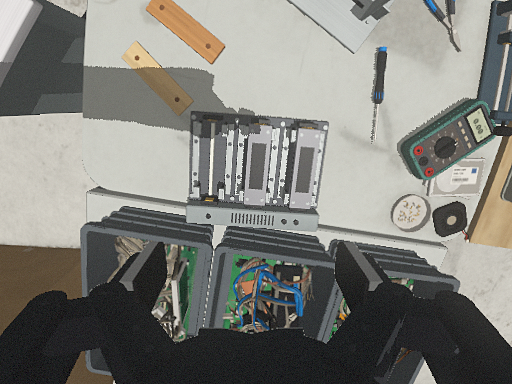

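View pics/wt.png

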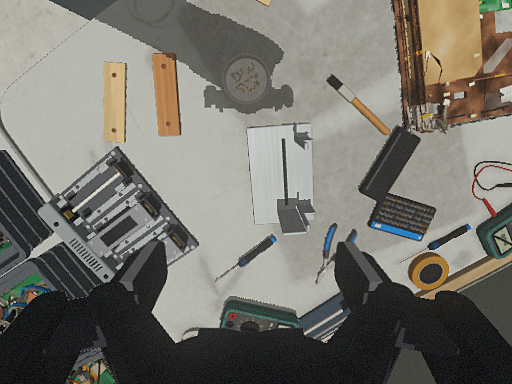

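```bash
python3 - <<'E'
from h import *
a=cv2.imread("pics/wt.png")[112:248,238:330];b=cv2.imread("pics/scene0.png")[172:275,132:236]
a=cv2.resize(a,None,fx=4.3,fy=4.3,interpolation=cv2.INTER_CUBIC);b=cv2.resize(b,None,fx=3.9,fy=3.9,interpolation=cv2.INTER_CUBIC)
o=np.zeros((600,800,3),np.uint8);o[:a.shape[0],:a.shape[1]]=a;o[:b.shape[0],395:395+b.shape[1]]=b[:,:405];cv2.imwrite("pics/crop2.png",o)
E
```

```text
(no output)
```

View pics/crop2.png

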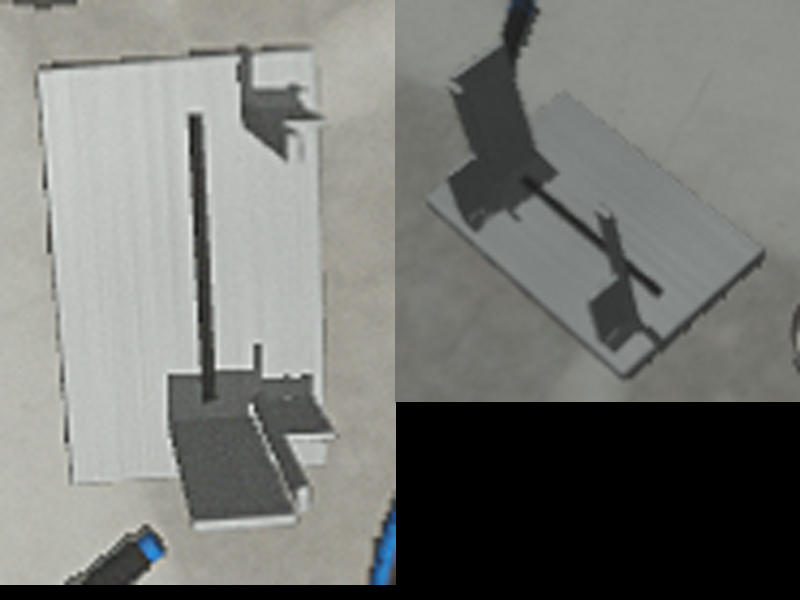

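```bash
python3 - <<'E'
from h import *
import pickle
w=pickle.load(open("wt.pkl","rb")); c=cam("scene")
W=lambda u,v:(238+(u+.5)/4.3-.5,112+(v+.5)/4.3-.5)
S=lambda u,v:(132+(u-394.5)/3.9-.5,172+(v+.5)/3.9-.5)
P=lambda n,cc,q,z:print(n,onz(cc,[q],z)[0].round(4))
for n,q in dict(TL=(40,68),TR=(312,48),BL=(73,482),R=(320,370)).items(): P("w "+n,w,W(*q),.008)
for n,q in dict(a=(427,202),b=(560,92),c_=(765,253),d=(625,377)).items(): P("s "+n,c,S(*q),.008)
for n,q in dict(foot1=(174,420),sl1=(195,115),sl2=(209,400),upfoot=(250,410),shadTL=(168,375),farup=(243,118)).items(): P("w "+n,w,W(*q),.008)
for n,q in dict(endtopL=(192,521),endtopR=(297,513),uptop=(300,490),fartop=(290,160),fartopR=(322,118)).items(): P("w "+n,w,W(*q),.110)
for n,q in dict(endtopL=(500,46),endtopR=(449,80),uptop=(603,207)).items(): P("s "+n,c,S(*q),.110)
for n,q in dict(sl1=(658,293),sl2=(525,180)).items(): P("s "+n,c,S(*q),.008)
E
```

```text
w TL [0.4341 0.4116 0.008 ]
w TR [0.4272 0.5177 0.008 ]
w BL [0.6083 0.4233 0.008 ]
w R [0.559 0.527 0.008]
s a [0.5947 0.5329 0.008 ]
s b [0.6074 0.4264 0.008 ]
s c_ [0.4299 0.4135 0.008 ]
s d [0.4229 0.5198 0.008 ]
w foot1 [0.5805 0.4662 0.008 ]
w sl1 [0.4529 0.4725 0.008 ]
w sl2 [0.5717 0.4807 0.008 ]
w upfoot [0.5764 0.4982 0.008 ]
w shadTL [0.5605 0.4633 0.008 ]
w farup [0.4542 0.4915 0.008 ]
w endtopL [0.5803 0.4632 0.11  ]
w endtopR [0.5778 0.4994 0.11  ]
w uptop [0.5692 0.5    0.11  ]
w fartop [0.4563 0.4917 0.11  ]
w fartopR [0.4431 0.5013 0.11  ]
s endtopL [0.5767 0.4683 0.11  ]
s endtopR [0.576 0.502 0.11 ]
s uptop [0.4522 0.4929 0.11  ]
s sl1 [0.4516 0.4739 0.008 ]
s sl2 [0.5673 0.4817 0.008 ]
```

```bash
python3 - <<'E'
from h import *
import pickle
w=pickle.load(open("wt.pkl","rb"))
h=cv2.cvtColor(w["color"],cv2.COLOR_RGB2HSV)
m=(h[...,1]>70)&(h[...,0]<28)&(h[...,2]>60); m[:,:80]=0;m[:,210:]=0;m[150:]=0
for z in (.014,.008):
  for r in rect(w,m,z): print(z,r)
p,R,s=tool();print(p.round(4))
b=[.380,.2795]
chain((b+[.12],np.pi/2+.0075),(b+[.03],None),(b+[.003],None))
E
```

```text
0.014 (0.3796, 0.2817, 129.4, 38.3, np.float64(0.0041), [166.0, 94.0])
0.014 (0.3895, 0.1937, 127.7, 36.5, np.float64(-0.1316), [114.0, 102.0])
0.008 (0.3794, 0.28, 131.0, 38.8, np.float64(0.0041), [166.0, 94.0])
0.008 (0.3894, 0.1909, 129.2, 37.0, np.float64(-0.1316), [114.0, 102.0])
[0.4726 0.4176 0.3606]
[0.3007, -0.1736, -0.1144, -0.0082, 0.0002, 0.0001] rows>=5
[0.1125, 0.0, 0.0, 0.0, 0.0, 0.0] rows>=2
[0.0337, 0.0, 0.0, 0.0, 0.0, 0.0] rows>=1
```

{"name": "servo_tool", "arguments": {
  "rows": [0.65,0.3,-0.173,-0.115,-0.008,0,0,0.65,0.3,-0.173,-0.115,-0.008,0,0,0.65,0.3,-0.173,-0.115,-0.008,0,0,0.65,0.3,-0.173,-0.115,-0.008,0,0,0.65,0.3,-0.173,-0.115,-0.008,0,0,0.65,0.3,-0.173,-0.115,-0.008,0,0,0.65,0.3,-0.173,-0.115,-0.008,0,0,0.65,0.3,-0.173,-0.115,-0.008,0,0]
}}

```text
clock: 5.9
ee_pos: [0.3806, 0.2824, 0.1221]
eef_rot: [0.773, 1.567, 0.782]
contact_force: [0.3, -0.1, -0.2]
width: 0.0558
```

{"name": "servo_tool", "arguments": {
  "rows": [0.65,0.06,0,0,0,0,0,0.65,0.112,0,0,0,0,0,0.65,0.125,0,0,0,0,0,0.65,0.135,0,0,0,0,0,0.65,0.144,0,0,0,0,0,0.65,0.144,0,0,0,0,0,0.65,0.144,0,0,0,0,0]
}}

```text
clock: 6.78
ee_pos: [0.3796, 0.2807, 0.0059]
eef_rot: [0.513, 1.57, 0.522]
contact_force: [-0.1, -0.3, 0.3]
width: 0.0553
```

```bash
python3 - <<'E'
from h import *
p,R,s=tool();print(p.round(4),R.round(4).tolist(),s["width"],s["contact_force"])
cam("scene","s1");w=cam("wrist","w1")
a=cv2.imread("pics/s1.png")[160:300,210:390];b=cv2.imread("pics/w1.png")
cv2.imwrite("pics/c3.png",np.hstack([cv2.resize(b,(440,330)),cv2.resize(a,(360,330))[:,:]]))
E
```

```text
[0.3796 0.2807 0.0059] [[0.0009, -0.009, 1.0], [0.0005, 1.0, 0.009], [-1.0, 0.0005, 0.0009]] 0.05530248502458903 [-0.06496462 -0.30891361  0.28963161]
```

View pics/c3.png

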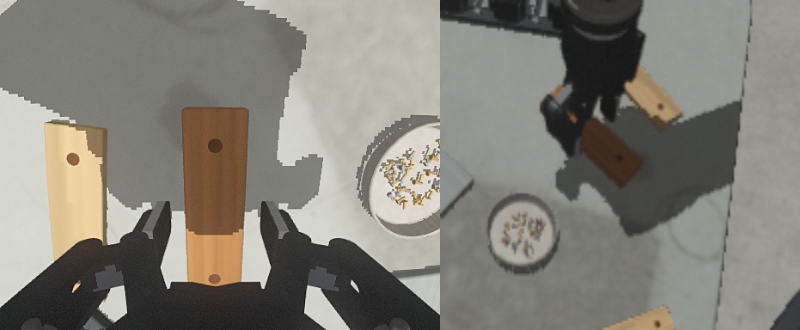

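{"name": "servo_tool", "arguments": {
  "rows": [0.65,0.004,0,0,0,0,0,0.3,0.004,0,0,0,0,0,0,0.004,0,0,0,0,0,0,0.004,0,0,0,0,0,0,0.004,0,0,0,0,0,0,0.004,0,0,0,0,0,0,0.004,0,0,0,0,0,0,0.004,0,0,0,0,0]
}}

```text
clock: 7.88
ee_pos: [0.3792, 0.2805, 0.0023]
eef_rot: [-0.71, 1.571, -0.701]
contact_force: [-1.7, -1.0, 5.8]
width: 0.0345
```

{"name": "servo_tool", "arguments": {
  "rows": [0,-0.05,0,0,0,0,0,0,-0.1,0,0,0,0,0,0,-0.19,0,0,0,0,0,0,-0.19,0,0,0,0,0,0,-0.19,0,0,0,0,0]
}}

```text
clock: 8.5
ee_pos: [0.3795, 0.2801, 0.1541]
eef_rot: [-0.187, 1.57, -0.178]
contact_force: [-0.6, -0.1, -1.2]
width: 0.0343
```

```bash
python3 - <<'E'
from h import *
p,R,s=tool();print(p.round(4),R.round(3).tolist(),s["width"],s["contact_force"])
N=np.array([.514,.4765]);y=.068
def at(dx,dy,z): return [N[0]+dx*np.cos(y)-dy*np.sin(y),N[1]+dx*np.sin(y)+dy*np.cos(y),z]
H=np.pi/2+y
chain((at(-.012,-.012,.155),H),(at(-.012,-.012,.03),H),(at(-.012,-.012,.018),H))
E
```

```text
[0.3795 0.2801 0.1541] [[0.001, -0.009, 1.0], [-0.0, 1.0, 0.009], [-1.0, -0.0, 0.001]] 0.03431217137790609 [-0.62640864 -0.08166075 -1.24707838]
[-0.001, 0.2282, 0.1562, -0.0297, 0.0005, 0.0001] rows>=4
[0.1562, 0.0, 0.0, 0.0, 0.0, 0.0] rows>=2
[0.015, 0.0, 0.0, 0.0, 0.0, 0.0] rows>=1
```

```bash
cat >> h.py <<'E'
N=np.array([.514,.4765]);NY=.068;H=np.pi/2+NY
def at(dx,dy,z): return [N[0]+dx*np.cos(NY)-dy*np.sin(NY),N[1]+dx*np.sin(NY)+dy*np.cos(NY),z]
def innest(p):
    d=np.array(p[:2])-N; return (np.array([d[0]*np.cos(NY)+d[1]*np.sin(NY),-d[0]*np.sin(NY)+d[1]*np.cos(NY),p[2]])*1e3).round(1)
E
python3 - <<'E'
from h import *
chain((at(-.006,-.010,.155),H),(at(-.006,-.010,.03),H),(at(-.006,-.010,.0155),H))
E
```

```text
[-0.001, 0.2312, 0.1635, -0.0297, 0.0005, 0.0001] rows>=4
[0.1562, 0.0, 0.0, 0.0, 0.0, 0.0] rows>=2
[0.0181, 0.0, 0.0, 0.0, 0.0, 0.0] rows>=1
```

{"name": "servo_tool", "arguments": {
  "rows": [0,-0.001,0.231,0.1635,-0.03,0,0,0,-0.001,0.231,0.1635,-0.03,0,0,0,-0.001,0.231,0.1635,-0.03,0,0,0,-0.001,0.231,0.1635,-0.03,0,0,0,-0.001,0.231,0.1635,-0.03,0,0,0,-0.001,0.231,0.1635,-0.03,0,0,0,-0.001,0.231,0.1635,-0.03,0,0]
}}

```text
clock: 9.38
ee_pos: [0.5077, 0.4651, 0.1539]
eef_rot: [-2.002, 1.569, -1.933]
contact_force: [0.0, -0.9, 0.2]
width: 0.0345
```

{"name": "servo_tool", "arguments": {
  "rows": [0,0.05,0,0,0,0,0,0,0.1,0,0,0,0,0,0,0.14,0,0,0,0,0,0,0.156,0,0,0,0,0,0,0.165,0,0,0,0,0,0,0.17,0,0,0,0,0,0,0.17,0,0,0,0,0]
}}

```text
clock: 10.25
ee_pos: [0.5086, 0.4668, 0.0197]
eef_rot: [0.667, 1.57, 0.736]
contact_force: [-0.0, 0.1, -0.9]
width: 0.0344
```

```bash
python3 - <<'E'
from h import *
p,R,s=tool();print(p.round(4),innest(p),R.round(3).tolist(),s["width"],s["contact_force"])
w=cam("wrist","w2"); t=cam("scene","s2")
a=cv2.imread("pics/s2.png")[150:290,110:260];b=cv2.imread("pics/w2.png")
cv2.imwrite("pics/c4.png",np.hstack([cv2.resize(b,(440,330)),cv2.resize(a,(354,330))]))
E
```

```text
[0.5086 0.4668 0.0197] [-6.  -9.3 19.7] [[0.001, -0.069, 0.998], [0.001, 0.998, 0.069], [-1.0, 0.001, 0.001]] 0.034432922414717085 [-0.03736701  0.14539892 -0.86325102]
```

View pics/c4.png

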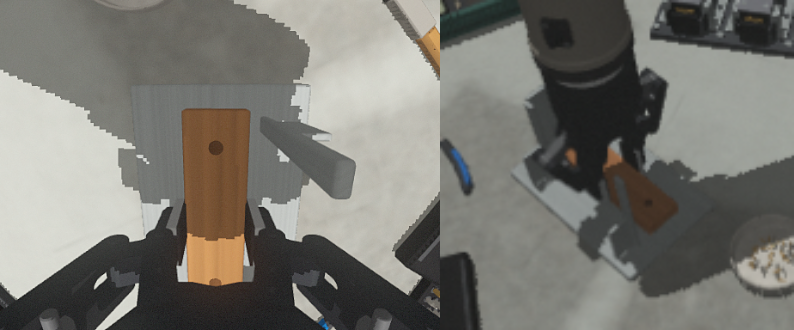

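{"name": "servo_tool", "arguments": {
  "rows": [0,0.005,0,0,0,0,0,0,0.009,0,0,0,0,0,0,0.01,0,0.002,0,0,0,0,0.01,0,0.004,0,0,0,0,0.01,0,0.006,0,0,0,0,0.01,0,0.007,0,0,0,0,0.01,0,0.008,0,0,0,0,0.01,0,0.008,0,0,0]
}}

```text
clock: 11.35
ee_pos: [0.5139, 0.4668, 0.0108]
eef_rot: [-2.705, 1.57, -2.635]
contact_force: [-3.3, -2.2, 0.0]
width: 0.0345
```

{"name": "servo_tool", "arguments": {
  "rows": [0,0,0.002,0,0,0,0,0,0,0.004,0,0,0,0,0,0,0.006,0,0,0,0,0,0,0.008,0,0,0,0,0,0,0.009,0,0,0,0,0,0,0.01,0,0,0,0,0,0,0.011,0,0,0,0,0,0,0.011,0,0,0,0]
}}

```text
clock: 12.35
ee_pos: [0.5133, 0.4736, 0.0105]
eef_rot: [-1.999, 1.566, -1.93]
contact_force: [-4.9, -7.3, 3.6]
width: 0.034
```

```bash
cat > st.py <<'E'
from h import *
p,R,s=tool();print("nest mm",innest(p),"hd",round(np.arctan2(R[1,1],R[0,1])-np.pi/2,4),"w",round(s["width"],4),"F nest",(np.array([[np.cos(NY),np.sin(NY),0],[-np.sin(NY),np.cos(NY),0],[0,0,1]])@s["contact_force"]).round(1),"t",s["clock"])
E
python3 st.py
```

```text
nest mm [-0.9 -2.8 10.5] hd 0.0685 w 0.034 F nest [-5.4 -7.   3.6] t 12.35
```

{"name": "servo_tool", "arguments": {
  "rows": [0,0,0.001,0.001,0,0,0,0,0,0.002,0.002,0,0,0,0,0,0.003,0.002,0,0,0,0,0,0.003,0.002,0,0,0,0,0,0.003,0.002,0,0,0]
}}

```text
clock: 12.98
ee_pos: [0.5133, 0.4739, 0.0105]
eef_rot: [-2.051, 1.56, -1.983]
contact_force: [-10.9, -13.9, 11.7]
width: 0.0342
```

```bash
python3 st.py
```

```text
nest mm [-0.8 -2.6 10.5] hd 0.0683 w 0.0342 F nest [-11.9 -13.1  11.7] t 12.975
```

{"name": "servo_tool", "arguments": {
  "rows": [0.2,0,0,0,0,0,0,0.65,0,0,0,0,0,0,0.65,0,0,0,0,0,0,0.65,-0.002,0,0,0,0,0,0.65,-0.02,0,0,0,0,0,0.65,-0.07,0,0,0,0,0,0.65,-0.14,0,0,0,0,0,0.65,-0.2,0,0,0,0,0]
}}

```text
clock: 13.98
ee_pos: [0.5156, 0.4789, 0.1743]
eef_rot: [0.885, 1.569, 0.954]
contact_force: [0.7, 0.4, 0.3]
width: 0.0558
```

{"name": "servo_tool", "arguments": {
  "rows": [0.65,-0.15,-0.05,-0.05,0,0,0,0.65,-0.15,-0.05,-0.05,0,0,0,0.65,-0.15,-0.05,-0.05,0,0,0,0.65,-0.15,-0.05,-0.05,0,0,0]
}}

```text
clock: 14.48
ee_pos: [0.4786, 0.4356, 0.292]
eef_rot: [0.289, 1.569, 0.358]
contact_force: [0.0, -1.2, -0.5]
width: 0.0553
```

```bash
python3 st.py; python3 - <<'E'
from h import *
w=cam("wrist","w3"); h=cv2.cvtColor(w["color"],cv2.COLOR_RGB2HSV)
m=(h[...,1]>70)&(h[...,0]<28)&(h[...,2]>40)
for r in rect(w,m,.022)[:4]: print(r)
cv2.imwrite("pics/c5.png",cv2.imread("pics/w3.png"))
E
```

```text
nest mm [-38.1 -38.4 292. ] hd 0.0691 w 0.0553 F nest [-0.1 -1.2 -0.5] t 14.475
(0.3322, 0.7305, 195.4, 151.5, np.float64(0.2053), [465.0, 78.0])
(0.3896, 0.1992, 125.5, 37.3, np.float64(-0.1338), [84.0, 83.0])
(0.5128, 0.474, 129.8, 36.6, np.float64(0.0552), [275.0, 181.0])
(0.7095, 0.8272, 199.3, 74.5, np.float64(1.4781), [461.0, 298.0])
```

View pics/c5.png

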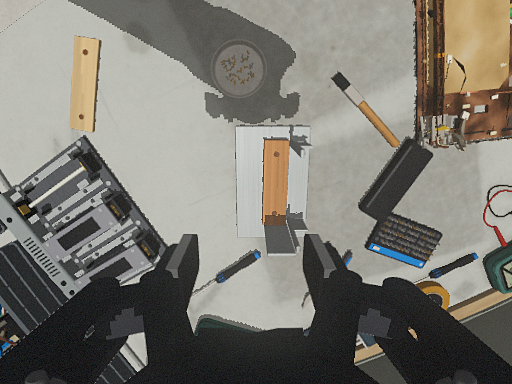

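```bash
sed -i 's/^N=np.array.*;NY/N=np.array([.5131,.474]);NY/' h.py; python3 - <<'E'
from h import *
a=cv2.imread("pics/wc.png")[105:235,180:335]
cv2.imwrite("pics/c6.png",cv2.resize(a,None,fx=4.5,fy=4.5,interpolation=cv2.INTER_CUBIC))
E
```

View pics/c6.png

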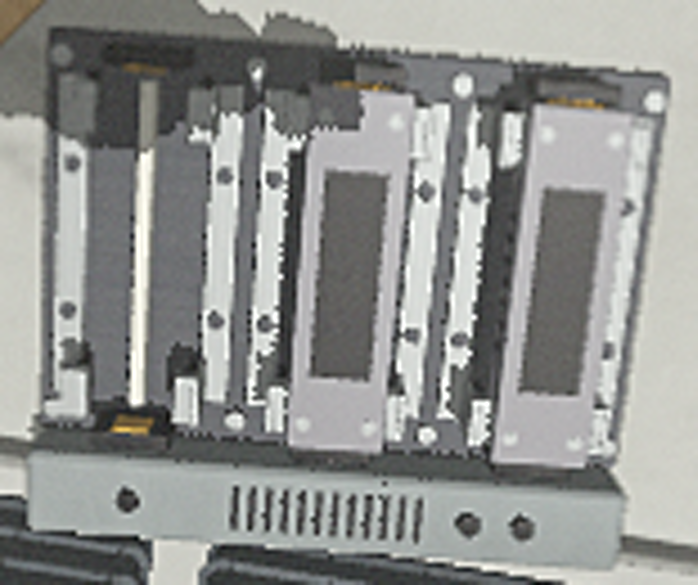

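```bash
python3 - <<'E'
from h import *
import pickle
w=pickle.load(open("wc.pkl","rb"))
W=lambda q:onz(w,(np.array(q)+.5)/4.5-.5+[180,105],.052)[:,:2]
L=W([(547,134),(615,140),(510,438),(575,443)]);M=W([(396,122),(303,424),(368,428)]);C=W([(412,98),(290,447),(383,452),(528,100),(628,115),(495,460),(583,468)])
print(L.round(4).tolist(),M.round(4).tolist())
lc=L.mean(0);mc=M[:2].mean(0);print("L",lc,"M",mc,"sep",np.linalg.norm(lc-mc),"az",np.arctan2(*(lc-mc)[::-1]))
print("yaw",[np.arctan2(*(b-a)[::-1]).round(4) for a,b in ((L[0],L[2]),(L[1],L[3]),(M[0],M[2]))])
print("corner centres M",C[:2].mean(0),"L",C[3:].mean(0),"len",np.linalg.norm(C[0]-C[2]),np.linalg.norm(C[3]-C[5]),"wid",np.linalg.norm(C[3]-C[4]))
P=lambda q:onz(w,(np.array(q)+.5)/4.5-.5+[180,105],.010)[:,:2]
c=P([(52,28),(668,75)]);print("plate edge",c,np.linalg.norm(c[0]-c[1]),np.arctan2(*(c[1]-c[0])[::-1]))
E
```

```text
[[0.622, 0.2694], [0.6414, 0.283], [0.6855, 0.1796], [0.7053, 0.1934]] [[0.5796, 0.2394], [0.6238, 0.1356], [0.643, 0.1495]]
L [0.6635366  0.23134279] M [0.60169062 0.18748079] sep 0.0758208417672095 az 0.6168827624381453
yaw [np.float64(-0.9553), np.float64(-0.9514), np.float64(-0.9566)]
corner centres M [0.60214019 0.18735118] L [0.66237285 0.23092565] len 0.12731502026838476 0.12983466334067403 wid 0.034881402626912965
plate edge [[0.46410426 0.18401807]
 [0.65013355 0.31617073]] 0.22819119717911193 0.6176626768659563
```

```bash
cat >> h.py <<'E'
CH=.617;ML=np.array([.6635,.2313]);MM=np.array([.602,.1875])
E
python3 - <<'E'
from h import *
chain(([*ML,.20],CH),([*ML,.075],CH),([*ML,.032],CH))
E
```

```text
[0.1132, -0.2701, 0.2132, 0.5114, 0.0002, 0.0003] rows>=6
[0.1562, 0.0, 0.0, 0.0, 0.0, 0.0] rows>=2
[0.0537, 0.0, 0.0, 0.0, 0.0, 0.0] rows>=1
```

{"name": "servo_tool", "arguments": {
  "rows": [0.55,0.05,-0.27,0.213,0.511,0,0,0.55,0.113,-0.27,0.213,0.511,0,0,0.55,0.113,-0.27,0.213,0.511,0,0,0.55,0.113,-0.27,0.213,0.511,0,0,0.55,0.113,-0.27,0.213,0.511,0,0,0.55,0.113,-0.27,0.213,0.511,0,0,0.55,0.113,-0.27,0.213,0.511,0,0,0.55,0.113,-0.27,0.213,0.511,0,0]
}}

```text
clock: 15.52
ee_pos: [0.6625, 0.2328, 0.1996]
eef_rot: [-2.213, 1.569, 3.121]
contact_force: [-0.8, 0.0, -0.7]
width: 0.0472
```

{"name": "servo_tool", "arguments": {
  "rows": [0.55,0.06,0,0,0,0,0,0.55,0.12,0,0,0,0,0,0.55,0.145,0,0,0,0,0,0.55,0.145,0,0,0,0,0,0.55,0.145,0,0,0,0,0]
}}

```text
clock: 16.15
ee_pos: [0.6645, 0.2329, 0.0867]
eef_rot: [1.448, 1.567, 0.496]
contact_force: [0.4, 0.1, 0.2]
width: 0.0469
```

```bash
python3 - <<'E'
from h import *
p,R,s=tool();print(p.round(4),np.arctan2(R[1,1],R[0,1]),s["width"],s["contact_force"])
w=cam("wrist","w4")
cv2.imwrite("pics/c7.png",cv2.resize(cv2.imread("pics/w4.png")[60:360,60:460],(800,600)))
chain(([*ML,.060],CH),([*ML,.032],CH))
E
```

```text
[0.6645 0.2329 0.0867] 0.6184360382028717 0.046890202512039084 [0.3624737  0.09626228 0.17803394]
[0.0337, -0.0024, 0.0007, 0.0006, 0.0003, -0.0018] rows>=1
[0.035, 0.0, 0.0, 0.0, 0.0, 0.0] rows>=1
```

View pics/c7.png

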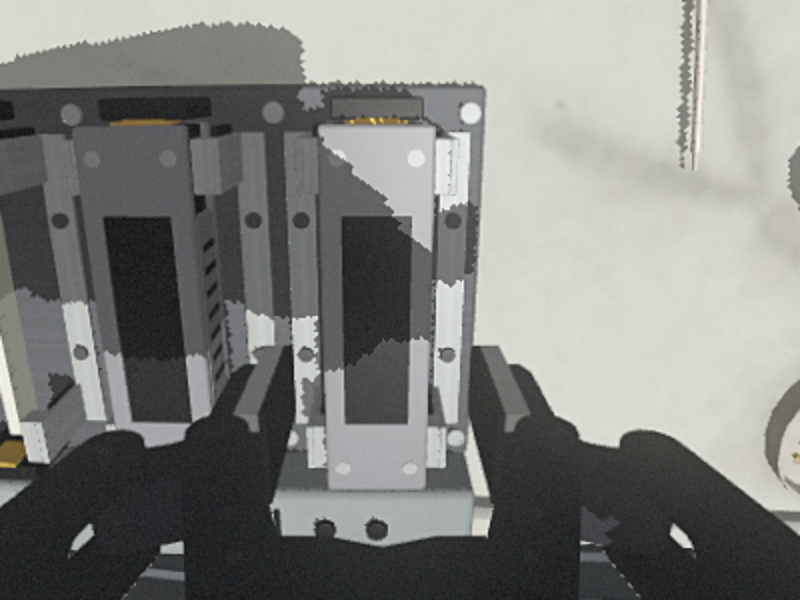

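{"name": "servo_tool", "arguments": {
  "rows": [0.55,0.02,-0.002,0,0,0,0,0.55,0.045,-0.002,0,0,0,0,0.55,0.067,-0.002,0,0,0,0,0.55,0.067,-0.002,0,0,0,0,0.4,0.067,-0.002,0,0,0,0]
}}

```text
clock: 16.82
ee_pos: [0.6626, 0.2315, 0.031]
eef_rot: [1.732, 1.569, 0.779]
contact_force: [0.6, -0.8, -2.2]
width: 0.0352
```

{"name": "servo_tool", "arguments": {
  "rows": [0.2,0,0,0,0,0,0,0,0,0,0,0,0,0,0,0,0,0,0,0,0,0,0,0,0,0,0,0,0,0,0,0,0,0,0,0,0,0,0,0]
}}

```text
schema error: expected a multiple of 7 numbers
```

```bash
cat >> h.py <<'E'
def rock(th,B,n=4,lift=0.0005):
    """rows that turn the tool by th (top towards cradle +y positive) about the rib line under bay B, from the present pose"""
    p,R,_=tool(); ax=np.array([np.cos(CH-np.pi/2),np.sin(CH-np.pi/2),0]); o=np.array([*B,.024])
    for k in range(1,n+1):
        Q=Ro.from_rotvec(-ax*th*k/n).as_matrix()
        print(goto(o+Q@(p-o)+[0,0,lift*k/n],Q@R,p,R))
def tilt(B):
    p,R,s=tool(); C=np.array([np.cos(CH),np.sin(CH),0]);a=np.array([C[1],-C[0],0])
    print("tilt",round(-np.arcsin(np.dot(R[:,0],C)),4),"pos along y,x,z mm",((p[:2]-B)@C[:2]*1e3).round(1),((p[:2]-B)@a[:2]*1e3).round(1),(p[2]*1e3).round(1),"w",round(s["width"],4),"F y,x,z",(np.array([C,a,[0,0,1]])@s["contact_force"]).round(1),"M",np.round(s["moment"],2),s["clock"])
E
python3 - <<'E'
from h import *
tilt(ML); rock(.23,ML,4)
E
```

```text
tilt -0.0016 pos along y,x,z mm -0.6 -0.7 31.0 w 0.0352 F y,x,z [ 0.   1.  -2.2] M [ 0.05 -0.1  -0.03] 16.825
[-0.0002, 0.0005, 0.0, 0.0, 0.0, -0.0287]
[-0.0003, 0.001, 0.0, 0.0, 0.0001, -0.0575]
[-0.0005, 0.0015, 0.0, 0.0, 0.0001, -0.0862]
[-0.0006, 0.002, 0.0, 0.0, 0.0001, -0.115]
```

{"name": "servo_tool", "arguments": {
  "rows": [0.2,0,0,0,0,0,0,0,0,0,0,0,0,0,0,0,0,0,0,0,0,0,0,0,0,0,0,0,0,0,0,0,0,0,0]
}}

```text
clock: 17.45
ee_pos: [0.6623, 0.2312, 0.0313]
eef_rot: [1.538, 1.57, 0.586]
contact_force: [2.2, 1.4, -1.2]
width: 0.035
```

{"name": "servo_tool", "arguments": {
  "rows": [0,0,0.0005,0,0,0,-0.029,0,-0.0003,0.001,0,0,0,-0.0575,0,-0.0005,0.0015,0,0,0,-0.086,0,-0.0006,0.002,0,0,0,-0.115,0,-0.0006,0.002,0,0,0,-0.115,0,-0.0006,0.002,0,0,0,-0.115,0,-0.0006,0.002,0,0,0,-0.115]
}}

```text
clock: 18.32
ee_pos: [0.6623, 0.2309, 0.0315]
eef_rot: [-1.57, 1.338, -2.522]
contact_force: [-6.2, -3.4, 5.2]
width: 0.0351
```

```bash
python3 - <<'E'
from h import *
tilt(ML)
E
```

```text
tilt 0.2325 pos along y,x,z mm -1.2 -0.4 31.5 w 0.0351 F y,x,z [-7.1 -0.8  5.2] M [-0.55  0.88 -0.06] 18.325
```

{"name": "servo_tool", "arguments": {
  "rows": [0,0,0.001,0,0,0,0,0,0,0.002,0,0,0,0,0,0,0.003,0,0,0,0,0,0,0.003,0,0,0,0,0,0,0.003,0,0,0,0]
}}

```text
clock: 18.95
ee_pos: [0.6624, 0.231, 0.0315]
eef_rot: [-1.569, 1.333, -2.522]
contact_force: [-11.1, -7.7, 10.3]
width: 0.0349
```

```bash
python3 - <<'E'
from h import *
tilt(ML)
w=cam("wrist","w5");cam("scene","s5")
E
```

```text
tilt 0.2378 pos along y,x,z mm -1.1 -0.4 31.5 w 0.0349 F y,x,z [-13.5  -0.1  10.3] M [-1.54  2.54 -0.04] 18.95
```

```bash
cat >> h.py <<'E'
def rpose(th,B,p,R,lift=.0005):
    ax=np.array([np.cos(CH-np.pi/2),np.sin(CH-np.pi/2),0]); o=np.array([*B,.024]);Q=Ro.from_rotvec(-ax*th).as_matrix()
    return o+Q@(p-o)+[0,0,lift*abs(th)/.23],Q@R
E
python3 - <<'E'
from h import *
p0=np.array([.6623,.2312,.0313]);R0=down(CH)
p,R=rpose(.23,ML,p0,R0); p=p+R[:,1]*.0024
for th in (.15,.07,0,-.06,-.12,-.18,-.235): print(th,goto(*rpose(th,ML,p0,R0),p,R))
E
```

```text
0.15 [0.0003, -0.0037, -0.0, 0.0, 0.0, 0.04]
0.07 [0.0007, -0.0043, -0.0, -0.0, 0.0, 0.08]
0 [0.0011, -0.0049, 0.0, -0.0, 0.0, 0.115]
-0.06 [0.0012, -0.0054, 0.0, 0.0, 0.0, 0.145]
-0.12 [0.0013, -0.006, 0.0, 0.0, 0.0, 0.175]
-0.18 [0.0014, -0.0065, -0.0, 0.0, 0.0, 0.205]
-0.235 [0.0015, -0.007, -0.0, -0.0, 0.0, 0.2325]
```

{"name": "servo_tool", "arguments": {
  "rows": [0,0.0003,-0.0037,0,0,0,0.04,0,0.0007,-0.0043,0,0,0,0.08,0,0.0011,-0.0049,0,0,0,0.115,0,0.0012,-0.0054,0,0,0,0.145,0,0.0013,-0.006,0,0,0,0.175,0,0.0014,-0.0065,0,0,0,0.205,0,0.0015,-0.007,0,0,0,0.2325,0,0.0015,-0.007,0,0,0,0.2325]
}}

```text
clock: 20.05
ee_pos: [0.6632, 0.2316, 0.0316]
eef_rot: [1.574, 1.327, 0.621]
contact_force: [12.0, 6.4, -12.4]
width: 0.035
```

{"name": "servo_tool", "arguments": {
  "rows": [0,0,-0.001,0,0,0,0,0,0,-0.002,0,0,0,0,0,0,-0.003,0,0,0,0,0,0,-0.003,0,0,0,0]
}}

```text
clock: 20.55
ee_pos: [0.6631, 0.2316, 0.0316]
eef_rot: [1.575, 1.325, 0.623]
contact_force: [16.8, 9.0, -16.6]
width: 0.0348
```

```bash
python3 - <<'E'
from h import *
tilt(ML)
E
```

```text
tilt -0.2462 pos along y,x,z mm -0.1 -0.4 31.6 w 0.0348 F y,x,z [ 18.9   2.4 -16.6] M [ 1.08 -2.37 -0.2 ] 20.55
```

```bash
python3 - <<'E'
from h import *
p0=np.array([.6625,.2312,.0313]);R0=down(CH)
p,R=rpose(-.235,ML,p0,R0); p=p-R[:,1]*.0024
for th in (-.15,-.07,0): print(th,goto(*rpose(th,ML,p0,R0),p,R))
for z in (.004,.008,.012): print(z,goto(p0+[0,0,z],R0,p,R))
E
```

```text
-0.15 [0.0002, 0.0037, 0.0, 0.0, 0.0, -0.0425]
-0.07 [0.0004, 0.0044, 0.0, 0.0, 0.0, -0.0825]
0 [0.0006, 0.005, 0.0, 0.0, 0.0, -0.1175]
0.004 [-0.0042, 0.0062, 0.0, 0.0, 0.0, -0.1175]
0.008 [-0.0091, 0.0073, 0.0, 0.0, 0.0, -0.1175]
0.012 [-0.014, 0.0085, 0.0, 0.0, 0.0, -0.1175]
```

{"name": "servo_tool", "arguments": {
  "rows": [0,0.0002,0.0037,0,0,0,-0.0425,0,0.0004,0.0044,0,0,0,-0.0825,0,0.0006,0.005,0,0,0,-0.1175,0,0.0006,0.005,0,0,0,-0.1175,0,-0.0018,0.0056,0,0,0,-0.1175,0,-0.0042,0.0062,0,0,0,-0.1175,0,-0.0091,0.0073,0,0,0,-0.1175,0,-0.0091,0.0073,0,0,0,-0.1175]
}}

```text
clock: 21.55
ee_pos: [0.662, 0.2305, 0.0396]
eef_rot: [0.726, 1.57, -0.227]
contact_force: [1.7, 0.2, -0.5]
width: 0.0347
```

```bash
python3 - <<'E'
from h import *
tilt(ML)
E
```

```text
tilt -0.0005 pos along y,x,z mm -1.7 -0.3 39.6 w 0.0347 F y,x,z [ 1.5  0.8 -0.5] M [ 0.23 -0.31 -0.03] 21.55
```

{"name": "servo_tool", "arguments": {
  "rows": [0,-0.03,0,0,0,0,0,0,-0.08,0,0,0,0,0,0,-0.15,0,0,0,0,0,0,-0.19,0,0,0,0,0,0,-0.19,0,0,0,0,0]
}}

```text
clock: 22.18
ee_pos: [0.6628, 0.2313, 0.1946]
eef_rot: [1.206, 1.566, 0.253]
contact_force: [-0.2, 0.4, -4.1]
width: 0.0346
```

```bash
python3 - <<'E'
from h import *
tilt(ML)
w=cam("wrist","w6");cam("scene","s6")
a=cv2.imread("pics/s6.png")[60:200,170:330];b=cv2.imread("pics/w6.png")
cv2.imwrite("pics/c8.png",np.hstack([cv2.resize(b,(440,330)),cv2.resize(a,(360,330))]))
chain((at(-.006,-.010,.19),H),(at(-.006,-.010,.045),H),(at(-.006,-.010,.031),H))
E
```

```text
tilt -0.0045 pos along y,x,z mm -0.6 -0.4 194.6 w 0.0346 F y,x,z [ 0.  -0.4 -4.1] M [ 0.03 -0.01  0.  ] 22.175
[-0.0002, 0.0131, -0.349, -0.5104, -0.0004, 0.0011] rows>=6
[0.1813, 0.0, 0.0, 0.0, 0.0, 0.0] rows>=3
[0.0175, 0.0, 0.0, 0.0, 0.0, 0.0] rows>=1
```

View pics/c8.png

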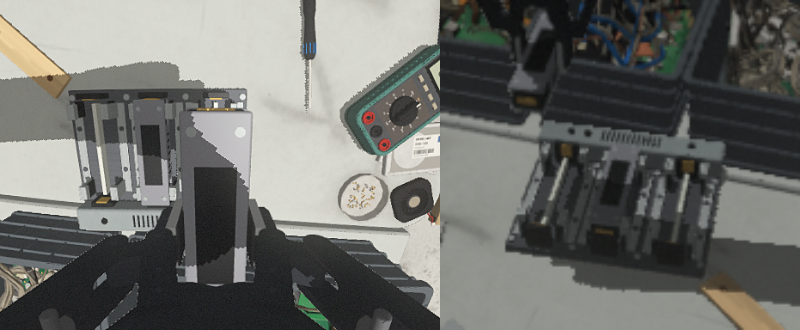

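{"name": "servo_tool", "arguments": {
  "rows": [0,0,0.013,-0.349,-0.51,0,0,0,0,0.013,-0.349,-0.51,0,0,0,0,0.013,-0.349,-0.51,0,0,0,0,0.013,-0.349,-0.51,0,0,0,0,0.013,-0.349,-0.51,0,0,0,0,0.013,-0.349,-0.51,0,0,0,0,0.013,-0.349,-0.51,0,0,0,0,0.013,-0.349,-0.51,0,0]
}}

```text
clock: 23.28
ee_pos: [0.5088, 0.4631, 0.1894]
eef_rot: [-2.197, 1.568, -2.132]
contact_force: [0.1, 0.5, -2.2]
width: 0.0346
```

{"name": "servo_tool", "arguments": {
  "rows": [0,0.05,0,0,0,0,0,0,0.1,0,0,0,0,0,0,0.15,0,0,0,0,0,0,0.175,0,0,0,0,0,0,0.185,0,0,0,0,0,0,0.185,0,0,0,0,0]
}}

```text
clock: 24.02
ee_pos: [0.5089, 0.4648, 0.0435]
eef_rot: [0.865, 1.57, 0.932]
contact_force: [-0.5, -0.2, -2.1]
width: 0.0347
```

```bash
python3 st.py
```

```text
nest mm [-4.8 -8.9 43.5] hd 0.0666 w 0.0347 F nest [-0.5 -0.1 -2.1] t 24.025
```

{"name": "servo_tool", "arguments": {
  "rows": [0,0.006,0,0,0,0,0,0,0.012,0,0,0,0,0,0,0.0155,0,0.001,0,0,0,0,0.0155,0,0.003,0,0,0,0,0.0155,0,0.005,0,0,0,0,0.0155,0,0.007,0,0,0,0,0.0155,0,0.009,0,0,0,0,0.0155,0,0.009,0,0,0]
}}

```text
clock: 25.02
ee_pos: [0.5141, 0.4648, 0.0304]
eef_rot: [-2.776, 1.568, -2.708]
contact_force: [-4.5, -2.1, -0.2]
width: 0.0349
```

{"name": "servo_tool", "arguments": {
  "rows": [0,0,0.003,0,0,0,0,0,0,0.006,0,0,0,0,0,0,0.009,0,0,0,0,0,0,0.011,0,0,0,0,0,0,0.013,0,0,0,0,0,0,0.0145,0,0,0,0,0,0,0.0145,0,0,0,0,0,0,0.0145,0,0,0,0]
}}

```text
clock: 26.02
ee_pos: [0.5133, 0.4757, 0.0296]
eef_rot: [-2.529, 1.567, -2.461]
contact_force: [-4.7, -1.8, -2.0]
width: 0.0346
```

```bash
python3 st.py
```

```text
nest mm [ 0.3  1.7 29.6] hd 0.0679 w 0.0346 F nest [-4.8 -1.5 -2. ] t 26.025
```

{"name": "servo_tool", "arguments": {
  "rows": [0,0,0.001,0,0,0,0,0,0,0.002,0,0,0,0,0,0,0.003,0,0,0,0,0,0,0.003,0,0,0,0]
}}

```text
clock: 26.52
ee_pos: [0.5133, 0.4761, 0.0295]
eef_rot: [-2.08, 1.564, -2.013]
contact_force: [-5.5, -8.8, 1.8]
width: 0.0348
```

```bash
python3 st.py
```

```text
nest mm [ 0.4  2.1 29.5] hd 0.0676 w 0.0348 F nest [-6.1 -8.4  1.8] t 26.525
```

{"name": "servo_tool", "arguments": {
  "rows": [0,0,0.001,0,0,0,0,0,0,0.002,0,0,0,0,0,0,0.003,0,0,0,0,0,0,0.003,0,0,0,0]
}}

```text
clock: 27.02
ee_pos: [0.5133, 0.4762, 0.0294]
eef_rot: [-1.926, 1.56, -1.858]
contact_force: [-8.5, -13.6, 6.3]
width: 0.035
```

```bash
python3 st.py
```

```text
nest mm [ 0.4  2.2 29.4] hd 0.0674 w 0.035 F nest [ -9.4 -13.    6.3] t 27.025
```

{"name": "servo_tool", "arguments": {
  "rows": [0.2,0,0,0,0,0,0,0.55,0,-0.003,-0.003,0,0,0,0.55,0,-0.003,-0.003,0,0,0,0.55,0.01,-0.003,-0.003,0,0,0,0.55,0.019,-0.003,-0.003,0,0,0,0.55,0.019,-0.003,-0.003,0,0,0,0.55,0.019,-0.003,-0.003,0,0,0]
}}

```text
clock: 27.9
ee_pos: [0.5124, 0.4789, 0.0151]
eef_rot: [2.109, 1.571, 2.177]
contact_force: [0.2, 0.4, -0.3]
width: 0.047
```

```bash
python3 st.py
```

```text
nest mm [-0.4  4.9 15.1] hd 0.0673 w 0.047 F nest [ 0.2  0.4 -0.3] t 27.9
```

{"name": "servo_tool", "arguments": {
  "rows": [0.2,0,0,0,0,0,0,0,0,0,0,0,0,0,0,0,0,0,0,0,0,0,0,0,0,0,0,0,0,0,0.001,0,0,0,0,0,0,0.002,0.001,0,0,0,0,0,0.003,0.002,0,0,0,0,0,0.003,0.002,0,0,0]
}}

```text
clock: 28.9
ee_pos: [0.513, 0.4764, 0.0155]
eef_rot: [-1.84, 1.561, -1.773]
contact_force: [-6.3, -15.8, 14.2]
width: 0.0354
```

```bash
python3 st.py
```

```text
nest mm [ 0.1  2.4 15.5] hd 0.0664 w 0.0354 F nest [ -7.4 -15.3  14.2] t 28.9
```

{"name": "servo_tool", "arguments": {
  "rows": [0.2,0,-0.002,0,0,0,0,0.6,0,-0.003,-0.002,0,0,0,0.6,0,-0.003,-0.002,0,0,0,0.6,-0.02,-0.003,-0.002,0,0,0,0.6,-0.07,-0.003,-0.002,0,0,0,0.6,-0.14,-0.003,-0.002,0,0,0,0.6,-0.21,-0.003,-0.002,0,0,0,0.6,-0.22,-0.003,-0.002,0,0,0]
}}

```text
clock: 29.9
ee_pos: [0.5134, 0.4817, 0.1979]
eef_rot: [0.829, 1.561, 0.896]
contact_force: [0.2, -0.9, -0.6]
width: 0.051
```

{"name": "servo_tool", "arguments": {
  "rows": [0.6,-0.14,-0.06,-0.05,0,0,0,0.6,-0.14,-0.06,-0.05,0,0,0,0.6,-0.14,-0.06,-0.05,0,0,0,0.6,-0.14,-0.06,-0.05,0,0,0]
}}

```text
clock: 30.4
ee_pos: [0.4758, 0.4278, 0.3033]
eef_rot: [-0.405, 1.57, -0.338]
contact_force: [0.8, -0.8, -0.8]
width: 0.0511
```

```bash
sed -i 's/^N=np.array.*;NY/N=np.array([.5131,.4764]);NY/' h.py; python3 st.py; python3 - <<'E'
from h import *
w=cam("wrist","w7"); t=cam("top","t7")
a=cv2.imread("pics/w7.png")[110:270,220:340];b=cv2.imread("pics/t7.png")[120:220,160:230]
cv2.imwrite("pics/c9.png",np.hstack([cv2.resize(a,(450,600),interpolation=cv2.INTER_CUBIC),cv2.resize(b,(350,500),interpolation=cv2.INTER_CUBIC)[:,:].repeat(1,0) if 0 else cv2.resize(b,(350,600),interpolation=cv2.INTER_CUBIC)]))
chain(([*MM,.2],CH),([*MM,.085],CH),([*MM,.031],CH))
h=cv2.cvtColor(w["color"],cv2.COLOR_RGB2HSV)
m=(h[...,1]>70)&(h[...,0]<28)&(h[...,2]>40)
for r in rect(w,m,.006)[:4]: print(r)
E
```

```text
nest mm [-40.5 -45.9 303.3] hd 0.067 w 0.0511 F nest [ 0.7 -0.8 -0.8] t 30.4
[0.1273, -0.3099, 0.1376, 0.5105, -0.0004, 0.0011] rows>=6
[0.1438, 0.0, 0.0, 0.0, 0.0, 0.0] rows>=2
[0.0675, 0.0, 0.0, 0.0, 0.0, 0.0] rows>=1
(0.3257, 0.7427, 209.7, 161.4, np.float64(0.2024), [463.0, 78.0])
(0.3893, 0.19, 130.2, 38.4, np.float64(-0.1336), [94.0, 86.0])
(0.7233, 0.8421, 212.7, 83.0, np.float64(1.4894), [460.0, 297.0])
(0.4176, 0.6212, 87.2, 13.2, np.float64(0.8715), [380.0, 126.0])
```

View pics/c9.png

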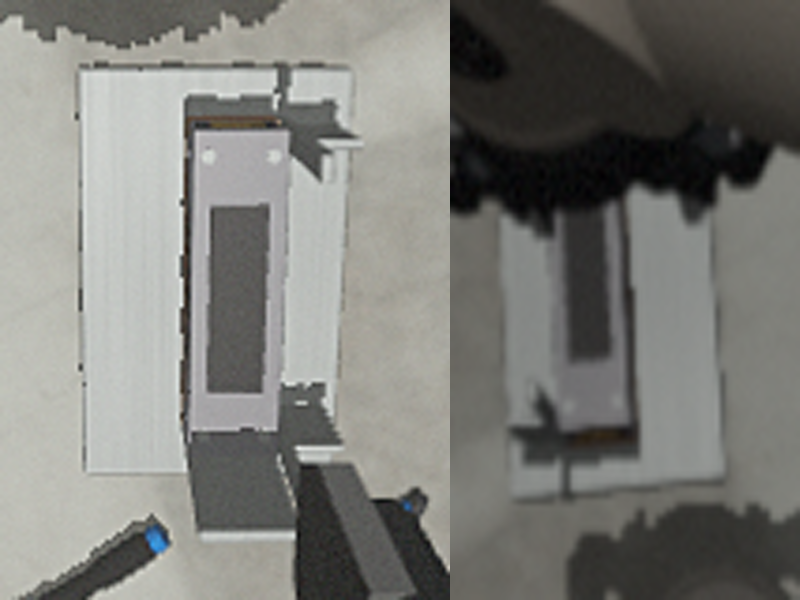

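{"name": "servo_tool", "arguments": {
  "rows": [0.55,0.05,-0.31,0.138,0.511,0,0,0.55,0.127,-0.31,0.138,0.511,0,0,0.55,0.127,-0.31,0.138,0.511,0,0,0.55,0.127,-0.31,0.138,0.511,0,0,0.55,0.127,-0.31,0.138,0.511,0,0,0.55,0.127,-0.31,0.138,0.511,0,0,0.55,0.127,-0.31,0.138,0.511,0,0,0.55,0.127,-0.31,0.138,0.511,0,0]
}}

```text
clock: 31.5
ee_pos: [0.602, 0.1891, 0.201]
eef_rot: [-2.469, 1.57, 2.863]
contact_force: [0.4, 0.5, 0.3]
width: 0.0471
```

{"name": "servo_tool", "arguments": {
  "rows": [0.55,0.06,0,0,0,0,0,0.55,0.12,0,0,0,0,0,0.55,0.145,0,0,0,0,0,0.55,0.145,0,0,0,0,0,0.55,0.145,0,0,0,0,0]
}}

```text
clock: 32.12
ee_pos: [0.6037, 0.1891, 0.0875]
eef_rot: [1.404, 1.568, 0.45]
contact_force: [-0.1, 0.1, 0.9]
width: 0.0473
```

```bash
python3 - <<'E'
from h import *
tilt(MM)
chain(([*MM,.0315],CH))
E
```

```text
tilt -0.003 pos along y,x,z mm 2.3 -0.3 87.5 w 0.0473 F y,x,z [-0.  -0.1  0.9] M [ 0.02 -0.   -0.01] 32.125
[0.07, -0.0031, 0.0003, -0.0003, 0.0003, -0.0015] rows>=1
```

{"name": "servo_tool", "arguments": {
  "rows": [0.55,0.02,-0.003,0,0,0,0,0.55,0.045,-0.003,0,0,0,0,0.55,0.069,-0.003,0,0,0,0,0.55,0.069,-0.003,0,0,0,0,0.4,0.069,-0.003,0,0,0,0]
}}

```text
clock: 32.75
ee_pos: [0.6013, 0.1875, 0.0306]
eef_rot: [1.741, 1.569, 0.787]
contact_force: [0.8, 0.2, -2.8]
width: 0.0349
```

{"name": "servo_tool", "arguments": {
  "rows": [0.2,0,0,0,0,0,0,0,0,0,0,0,0,0,0,0,0,0,0,0,0,0,0,0,0,0,0,0,0,0,0,0,0,0,0]
}}

```text
clock: 33.38
ee_pos: [0.6009, 0.1871, 0.0307]
eef_rot: [1.587, 1.57, 0.632]
contact_force: [1.5, 2.4, -2.7]
width: 0.0354
```

```bash
python3 - <<'E'
from h import *
tilt(MM);p,R,_=tool();print(p)
E
```

```text
tilt -0.001 pos along y,x,z mm -1.1 -0.3 30.7 w 0.0354 F y,x,z [ 2.7 -1.1 -2.7] M [ 0.54 -0.43  0.  ] 33.375
[0.60093538 0.18706529 0.0307284 ]
```

{"name": "servo_tool", "arguments": {
  "rows": [0,0,0.0005,0,0,0,-0.029,0,-0.0003,0.001,0,0,0,-0.0575,0,-0.0005,0.0015,0,0,0,-0.086,0,-0.0006,0.002,0,0,0,-0.115,0,-0.0006,0.003,0,0,0,-0.115,0,-0.0006,0.004,0,0,0,-0.115,0,-0.0006,0.005,0,0,0,-0.115,0,-0.0006,0.005,0,0,0,-0.115]
}}

```text
clock: 34.38
ee_pos: [0.6008, 0.1865, 0.0311]
eef_rot: [-1.568, 1.333, -2.524]
contact_force: [-8.3, -4.9, 6.4]
width: 0.0348
```

```bash
python3 -c "
from h import *
tilt(MM)"
```

```text
tilt 0.2382 pos along y,x,z mm -1.6 0.1 31.1 w 0.0348 F y,x,z [-9.7 -0.8  6.4] M [-0.88  1.66  0.01] 34.375
```

{"name": "servo_tool", "arguments": {
  "rows": [0,0.0003,-0.0037,0,0,0,0.04,0,0.0007,-0.0043,0,0,0,0.08,0,0.0011,-0.0049,0,0,0,0.115,0,0.0012,-0.0054,0,0,0,0.145,0,0.0013,-0.006,0,0,0,0.175,0,0.0014,-0.0065,0,0,0,0.205,0,0.0015,-0.007,0,0,0,0.2325,0,0.0015,-0.007,0,0,0,0.2325]
}}

```text
clock: 35.38
ee_pos: [0.6009, 0.1866, 0.0321]
eef_rot: [1.57, 1.33, 0.615]
contact_force: [6.0, 3.3, -4.2]
width: 0.0349
```

{"name": "servo_tool", "arguments": {
  "rows": [0,0,-0.001,0,0,0,0,0,0,-0.002,0,0,0,0,0,0,-0.003,0,0,0,0,0,0,-0.003,0,0,0,0]
}}

```text
clock: 35.88
ee_pos: [0.6006, 0.1863, 0.0323]
eef_rot: [1.57, 1.328, 0.615]
contact_force: [9.0, 4.8, -6.4]
width: 0.0348
```

```bash
python3 -c "
from h import *
tilt(MM)"
```

```text
tilt -0.2427 pos along y,x,z mm -1.9 0.2 32.3 w 0.0348 F y,x,z [10.1  1.3 -6.4] M [ 0.82 -1.53 -0.1 ] 35.875
```

{"name": "servo_tool", "arguments": {
  "rows": [0,0.0002,0.0037,0,0,0,-0.0425,0,0.0004,0.0044,0,0,0,-0.0825,0,0.0006,0.005,0,0,0,-0.1175,0,0.0006,0.005,0,0,0,-0.1175,0,-0.0018,0.0056,0,0,0,-0.1175,0,-0.0042,0.0062,0,0,0,-0.1175,0,-0.0091,0.0073,0,0,0,-0.1175,0,-0.0091,0.0073,0,0,0,-0.1175]
}}

```text
clock: 36.88
ee_pos: [0.6002, 0.186, 0.0393]
eef_rot: [-0.686, 1.57, -1.641]
contact_force: [0.5, -0.3, -3.9]
width: 0.0344
```

```bash
python3 -c "
from h import *
tilt(MM)"
```

```text
tilt 0.0005 pos along y,x,z mm -2.3 0.2 39.3 w 0.0344 F y,x,z [ 0.3  0.5 -3.9] M [-0.04  0.05 -0.01] 36.875
```

{"name": "servo_tool", "arguments": {
  "rows": [0,-0.005,0,0,0,0,0,0,-0.01,0,0,0,0,0,0,-0.015,0,0,0,0,0,0,-0.02,0,0,0,0,0]
}}

```text
clock: 37.38
ee_pos: [0.6005, 0.1867, 0.0552]
eef_rot: [1.18, 1.571, 0.226]
contact_force: [0.4, 0.1, -2.6]
width: 0.0345
```

```bash
python3 -c "
from h import *
tilt(MM)"
```

```text
tilt -0.0001 pos along y,x,z mm -1.7 -0.2 55.2 w 0.0345 F y,x,z [ 0.4  0.2 -2.6] M [ 0.04 -0.01  0.05] 37.375
```

{"name": "servo_tool", "arguments": {
  "rows": [0,-0.06,0,0,0,0,0,0,-0.13,0,0,0,0,0,0,-0.195,0,0,0,0,0,0,-0.195,0,0,0,0,0,0,-0.195,0,0,0,0,0]
}}

```text
clock: 38.0
ee_pos: [0.5999, 0.1861, 0.2102]
eef_rot: [-1.405, 1.569, -2.36]
contact_force: [-0.6, -0.4, -2.8]
width: 0.035
```

```bash
python3 - <<'E'
from h import *
tilt(MM)
chain((at(-.006,-.010,.205),H),(at(-.006,-.010,.068),H))
cam("scene","s8")
E
```

```text
tilt 0.0013 pos along y,x,z mm -2.5 -0.1 210.2 w 0.035 F y,x,z [-0.7 -0.  -2.8] M [0.03 0.05 0.  ] 38.0
[0.0062, 0.1081, -0.3521, -0.5114, -0.0002, 0.0007] rows>=6
[0.1712, 0.0, 0.0, 0.0, 0.0, 0.0] rows>=3
```

{"name": "servo_tool", "arguments": {
  "rows": [0,0.006,0.108,-0.352,-0.511,0,0,0,0.006,0.108,-0.352,-0.511,0,0,0,0.006,0.108,-0.352,-0.511,0,0,0,0.006,0.108,-0.352,-0.511,0,0,0,0.006,0.108,-0.352,-0.511,0,0,0,0.006,0.108,-0.352,-0.511,0,0,0,0.006,0.108,-0.352,-0.511,0,0,0,0.006,0.108,-0.352,-0.511,0,0]
}}

```text
clock: 39.05
ee_pos: [0.5088, 0.465, 0.2047]
eef_rot: [-2.13, 1.569, -2.066]
contact_force: [0.7, -0.1, -3.6]
width: 0.0346
```

{"name": "servo_tool", "arguments": {
  "rows": [0,0.05,0,0,0,0,0,0,0.1,0,0,0,0,0,0,0.15,0,0,0,0,0,0,0.17,0,0,0,0,0,0,0.172,0,0,0,0,0,0,0.172,0,0,0,0,0]
}}

```text
clock: 39.8
ee_pos: [0.509, 0.4673, 0.0702]
eef_rot: [0.81, 1.568, 0.877]
contact_force: [0.5, 0.8, -2.7]
width: 0.0351
```

```bash
python3 st.py
```

```text
nest mm [-4.7 -8.8 70.2] hd 0.0666 w 0.0351 F nest [ 0.5  0.7 -2.7] t 39.8
```

{"name": "servo_tool", "arguments": {
  "rows": [0,0.006,0,0,0,0,0,0,0.011,0,0,0,0,0,0,0.0145,0,0.001,0,0,0,0,0.0145,0,0.003,0,0,0,0,0.0145,0,0.005,0,0,0,0,0.0145,0,0.007,0,0,0,0,0.0145,0,0.0085,0,0,0,0,0.0145,0,0.0085,0,0,0]
}}

```text
clock: 40.8
ee_pos: [0.5146, 0.4669, 0.0568]
eef_rot: [-2.779, 1.57, -2.712]
contact_force: [-2.0, -0.9, -1.0]
width: 0.0344
```

{"name": "servo_tool", "arguments": {
  "rows": [0,0,0.003,0,0,0,0,0,0,0.006,0,0,0,0,0,0,0.009,0,0,0,0,0,0,0.011,0,0,0,0,0,0,0.0125,0,0,0,0,0,0,0.014,0,0,0,0,0,0,0.014,0,0,0,0]
}}

```text
clock: 41.68
ee_pos: [0.5139, 0.4762, 0.0565]
eef_rot: [-1.866, 1.566, -1.799]
contact_force: [-5.9, -6.7, -0.3]
width: 0.0349
```

```bash
python3 st.py
```

```text
nest mm [ 0.8 -0.3 56.5] hd 0.0674 w 0.0349 F nest [-6.3 -6.3 -0.3] t 41.675
```

{"name": "servo_tool", "arguments": {
  "rows": [0,0,0.001,0.001,0,0,0,0,0,0.0015,0.002,0,0,0,0,0,0.0015,0.002,0,0,0,0.2,0,0.0015,0.002,0,0,0,0.55,0,-0.001,0,0,0,0,0.55,0,-0.001,0,0,0,0,0.55,0,-0.002,0,0,0,0]
}}

```text
clock: 42.55
ee_pos: [0.5154, 0.4774, 0.0577]
eef_rot: [0.816, 1.568, 0.883]
contact_force: [-0.2, -0.4, 0.1]
width: 0.0471
```

{"name": "servo_tool", "arguments": {
  "rows": [0.55,-0.02,0,0,0,0,0,0.55,-0.07,0,0,0,0,0,0.55,-0.14,0,0,0,0,0,0.55,-0.2,0,0,0,0,0,0.55,-0.2,0,0,0,0,0]
}}

```text
clock: 43.18
ee_pos: [0.5156, 0.4793, 0.2235]
eef_rot: [0.805, 1.561, 0.872]
contact_force: [0.6, 0.9, -0.6]
width: 0.0472
```

{"name": "servo_tool", "arguments": {
  "rows": [0.6,-0.12,-0.06,-0.05,0,0,0,0.6,-0.12,-0.06,-0.05,0,0,0,0.6,-0.12,-0.06,-0.05,0,0,0,0.6,-0.12,-0.06,-0.05,0,0,0,0.6,-0.12,-0.06,-0.05,0,0,0,0.6,-0.12,-0.06,-0.05,0,0,0]
}}

```text
clock: 43.92
ee_pos: [0.4777, 0.4258, 0.3116]
eef_rot: [-2.692, 1.569, -2.624]
contact_force: [0.2, 0.4, 0.2]
width: 0.0512
```

```bash
python3 st.py; python3 - <<'E'
from h import *
w=cam("wrist","w9"); h=cv2.cvtColor(w["color"],cv2.COLOR_RGB2HSV)
m=(h[...,1]>70)&(h[...,0]<28)&(h[...,2]>40)
for r in rect(w,m,.006)[:5]: print(r)
a=cv2.imread("pics/w9.png")
cv2.imwrite("pics/c10.png",np.hstack([cv2.resize(a[90:290,0:210],None,fx=1.8,fy=1.8)[:360],cv2.resize(a[100:280,220:400],(430,430),interpolation=cv2.INTER_CUBIC)[:360]]))
E
```

```text
nest mm [-38.8 -48.  311.6] hd 0.0675 w 0.0512 F nest [0.2 0.4 0.2] t 43.925
(0.3243, 0.7453, 211.7, 165.9, np.float64(0.2021), [465.0, 77.0])
(0.3893, 0.19, 130.3, 38.2, np.float64(-0.1316), [98.0, 86.0])
(0.7246, 0.8422, 219.1, 85.1, np.float64(1.4784), [458.0, 294.0])
(0.4178, 0.6214, 87.5, 12.9, np.float64(0.8721), [380.0, 125.0])
(0.8426, 0.6711, 51.4, 39.0, np.float64(-1.0383), [362.0, 348.0])
```

View pics/c10.png

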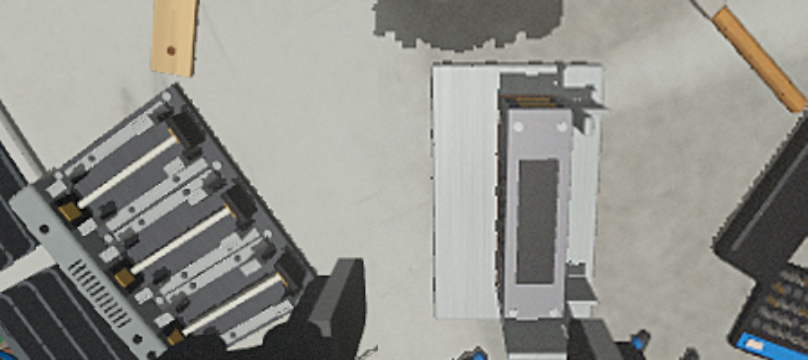

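```bash
python3 - <<'E'
from h import *
b=[.3893,.1895];h=np.pi/2-.132
chain((b+[.12],h),(b+[.012],h),(b+[.002],h))
E
```

```text
[0.2402, -0.2872, -0.1298, 0.0998, -0.0007, 0.0004] rows>=6
[0.135, 0.0, 0.0, 0.0, 0.0, 0.0] rows>=2
[0.0125, 0.0, 0.0, 0.0, 0.0, 0.0] rows>=1
```

{"name": "servo_tool", "arguments": {
  "rows": [0.6,0.05,-0.287,-0.13,0.1,0,0,0.6,0.1,-0.287,-0.13,0.1,0,0,0.6,0.24,-0.287,-0.13,0.1,0,0,0.6,0.24,-0.287,-0.13,0.1,0,0,0.6,0.24,-0.287,-0.13,0.1,0,0,0.6,0.24,-0.287,-0.13,0.1,0,0,0.6,0.24,-0.287,-0.13,0.1,0,0,0.6,0.24,-0.287,-0.13,0.1,0,0]
}}

```text
clock: 44.98
ee_pos: [0.3904, 0.1914, 0.1218]
eef_rot: [0.972, 1.569, 0.84]
contact_force: [0.4, 0.0, -0.0]
width: 0.0511
```

{"name": "servo_tool", "arguments": {
  "rows": [0.6,0.06,0,0,0,0,0,0.6,0.12,0,0,0,0,0,0.6,0.134,0,0,0,0,0,0.6,0.134,0,0,0,0,0,0.6,0.134,0,0,0,0,0]
}}

```text
clock: 45.6
ee_pos: [0.3908, 0.1908, 0.0153]
eef_rot: [0.582, 1.568, 0.45]
contact_force: [-0.1, 0.5, -0.8]
width: 0.0512
```

```bash
python3 - <<'E'
from h import *
p,R,s=tool();print(p.round(4),np.arctan2(R[1,1],R[0,1])-np.pi/2,s["width"],s["contact_force"])
w=cam("wrist","w10"); h=cv2.cvtColor(w["color"],cv2.COLOR_RGB2HSV)
m=(h[...,1]>60)&(h[...,0]<28)&(h[...,2]>40)
for r in rect(w,m,.008)[:3]: print(r)
cv2.imwrite("pics/c11.png",cv2.imread("pics/w10.png"))
chain(([.3893,.1895,.0015],np.pi/2-.132))
E
```

```text
[0.3908 0.1908 0.0153] -0.13276478363377175 0.05115323217051899 [-0.06916624  0.51243301 -0.82856637]
(0.3991, 0.1883, 150.2, 36.4, np.float64(-0.1252), [249.0, 259.0])
[0.0172, -0.0016, -0.0017, -0.0005, 0.0014, -0.0008] rows>=1
```

View pics/c11.png

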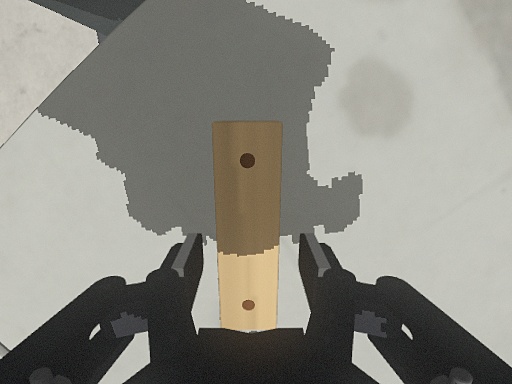

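{"name": "servo_tool", "arguments": {
  "rows": [0.6,0.01,-0.0015,-0.0015,0,0,0,0.6,0.0175,-0.0015,-0.0015,0,0,0,0.6,0.0175,-0.0015,-0.0015,0,0,0,0.3,0.0175,-0.0015,-0.0015,0,0,0,0,0.0175,-0.0015,-0.0015,0,0,0,0,0.0175,-0.0015,-0.0015,0,0,0,0,0.0175,-0.0015,-0.0015,0,0,0,0,0.0175,-0.0015,-0.0015,0,0,0]
}}

```text
clock: 46.65
ee_pos: [0.388, 0.1889, 0.0]
eef_rot: [-0.735, 1.57, -0.867]
contact_force: [-1.7, -1.4, 4.8]
width: 0.034
```

{"name": "servo_tool", "arguments": {
  "rows": [0,-0.03,0,0,0,0,0,0,-0.1,0,0,0,0,0,0,-0.17,0,0,0,0,0,0,-0.25,0,0,0,0,0,0,-0.25,0,0,0,0,0]
}}

```text
clock: 47.28
ee_pos: [0.3905, 0.1903, 0.2037]
eef_rot: [0.364, 1.562, 0.231]
contact_force: [0.4, 0.4, -1.7]
width: 0.0343
```

```bash
python3 st.py; python3 - <<'E'
from h import *
w=cam("wrist","w11"); h=cv2.cvtColor(w["color"],cv2.COLOR_RGB2HSV);p,R,s=tool()
m=(h[...,1]>60)&(h[...,0]<28)&(h[...,2]>40)
for r in rect(w,m,p[2]+.006)[:3]: print(r)
chain((at(-.006,-.010,.20),H),(at(-.006,-.010,.10),H))
E
```

```text
nest mm [-141.8 -277.1  203.7] hd -0.1336 w 0.0343 F nest [ 0.4  0.3 -1.7] t 47.275
(0.3929, 0.1903, 133.3, 40.8, np.float64(-0.0974), [253.0, 248.0])
(0.3997, 0.3151, 57.3, 17.9, np.float64(0.0451), [469.0, 224.0])
(0.3264, 0.0737, 22.0, 9.6, np.float64(-0.381), [4.0, 160.0])
[0.0028, 0.3629, 0.1005, -0.1009, 0.0024, -0.0002] rows>=5
[0.125, 0.0, 0.0, 0.0, 0.0, 0.0] rows>=2
```

{"name": "servo_tool", "arguments": {
  "rows": [0,0.003,0.363,0.1,-0.101,0.002,0,0,0.003,0.363,0.1,-0.101,0.002,0,0,0.003,0.363,0.1,-0.101,0.002,0,0,0.003,0.363,0.1,-0.101,0.002,0,0,0.003,0.363,0.1,-0.101,0.002,0,0,0.003,0.363,0.1,-0.101,0.002,0,0,0.003,0.363,0.1,-0.101,0.002,0,0,0.003,0.363,0.1,-0.101,0.002,0]
}}

```text
clock: 48.32
ee_pos: [0.5057, 0.4644, 0.1964]
eef_rot: [-2.788, 1.566, -2.72]
contact_force: [-0.1, -0.3, -0.5]
width: 0.034
```

{"name": "servo_tool", "arguments": {
  "rows": [0,0.06,0,0,0,0,0,0,0.11,0,0,0,0,0,0,0.13,0,0,0,0,0,0,0.137,0,0,0,0,0,0,0.137,0,0,0,0,0]
}}

```text
clock: 48.95
ee_pos: [0.5059, 0.4665, 0.089]
eef_rot: [2.629, 1.568, 2.698]
contact_force: [0.2, 0.3, -0.7]
width: 0.034
```

```bash
python3 st.py
```

```text
nest mm [-7.9 -9.4 89. ] hd 0.0689 w 0.034 F nest [ 0.2  0.3 -0.7] t 48.95
```

{"name": "servo_tool", "arguments": {
  "rows": [0,0.006,0,0,0,0,0,0,0.011,0,0.001,0,0,0,0,0.012,0,0.003,0,0,0,0,0.012,0,0.006,0,0,0,0,0.012,0,0.009,0,0,0,0,0.012,0,0.011,0,0,0,0,0.012,0,0.0125,0,0,0,0,0.012,0,0.0125,0,0,0]
}}

```text
clock: 49.95
ee_pos: [0.5134, 0.4667, 0.0782]
eef_rot: [-3.041, 1.564, -2.971]
contact_force: [-5.4, -3.5, 4.7]
width: 0.0338
```

{"name": "servo_tool", "arguments": {
  "rows": [0,0,0.003,0,0,0,0,0,0,0.006,0,0,0,0,0,0,0.009,0,0,0,0,0,0,0.011,0,0,0,0,0,0,0.0125,0,0,0,0,0,0,0.0145,0,0,0,0,0,0,0.0145,0,0,0,0]
}}

```text
clock: 50.82
ee_pos: [0.513, 0.4726, 0.0782]
eef_rot: [-2.209, 1.556, -2.141]
contact_force: [-9.8, -18.2, 17.1]
width: 0.0343
```

```bash
python3 st.py
```

```text
nest mm [-0.4 -3.8 78.2] hd 0.0671 w 0.0343 F nest [-11.  -17.5  17.1] t 50.825
```

{"name": "servo_tool", "arguments": {
  "rows": [0,-0.001,-0.003,0,0,0,0,0,-0.003,-0.003,0,0,0,0,0,-0.003,-0.003,0,0,0,0,0,-0.003,-0.003,0,0,0,0]
}}

```text
clock: 51.32
ee_pos: [0.5129, 0.4741, 0.0791]
eef_rot: [-2.711, 1.562, -2.642]
contact_force: [-4.5, -2.3, -0.4]
width: 0.0337
```

```bash
python3 st.py
```

```text
nest mm [-0.4 -2.3 79.1] hd 0.0694 w 0.0337 F nest [-4.7 -2.  -0.4] t 51.325
```

{"name": "servo_tool", "arguments": {
  "rows": [0,0,0.002,0,0,0,0,0,0,0.004,0,0,0,0,0,0,0.004,0,0,0,0,0,0,0.004,0,0,0,0]
}}

```text
clock: 51.82
ee_pos: [0.5127, 0.4764, 0.0791]
eef_rot: [-2.555, 1.561, -2.485]
contact_force: [-5.7, -5.4, 0.1]
width: 0.0341
```

```bash
python3 st.py
```

```text
nest mm [-0.4  0.1 79.1] hd 0.0694 w 0.0341 F nest [-6.1 -5.   0.1] t 51.825
```

{"name": "servo_tool", "arguments": {
  "rows": [0,0,0.001,0.001,0,0,0,0,0,0.002,0.001,0,0,0,0,0,0.002,0.001,0,0,0,0,0,0.002,0.001,0,0,0]
}}

```text
clock: 52.32
ee_pos: [0.5127, 0.4765, 0.079]
eef_rot: [-2.406, 1.558, -2.336]
contact_force: [-9.0, -11.5, 5.3]
width: 0.034
```

```bash
python3 st.py
```

```text
nest mm [-0.3  0.2 79. ] hd 0.0693 w 0.034 F nest [ -9.7 -10.9   5.3] t 52.325
```

{"name": "servo_tool", "arguments": {
  "rows": [0.2,0,0,0,0,0,0,0.55,0,-0.003,-0.002,0,0,0,0.55,0,-0.004,-0.002,0,0,0,0.55,0,-0.004,-0.002,0,0,0]
}}

```text
clock: 52.82
ee_pos: [0.5144, 0.4778, 0.0808]
eef_rot: [2.76, 1.567, 2.829]
contact_force: [1.0, -1.2, -0.3]
width: 0.0467
```

```bash
python3 st.py
```

```text
nest mm [ 1.3  1.3 80.8] hd 0.0689 w 0.0467 F nest [ 0.9 -1.3 -0.3] t 52.825
```

{"name": "servo_tool", "arguments": {
  "rows": [0.55,-0.01,0,0,0,0,0,0.55,-0.05,0,0,0,0,0,0.55,-0.12,0,0,0,0,0,0.55,-0.19,0,0,0,0,0,0.55,-0.19,0,0,0,0,0]
}}

```text
clock: 53.45
ee_pos: [0.5154, 0.4805, 0.2392]
eef_rot: [1.203, 1.562, 1.273]
contact_force: [-0.4, 0.7, -0.9]
width: 0.0465
```

{"name": "servo_tool", "arguments": {
  "rows": [0.6,-0.1,-0.09,-0.06,0,0,0,0.6,-0.1,-0.09,-0.06,0,0,0,0.6,-0.1,-0.09,-0.06,0,0,0,0.6,-0.1,-0.09,-0.06,0,0,0,0.6,-0.1,-0.09,-0.06,0,0,0]
}}

```text
clock: 54.08
ee_pos: [0.4717, 0.4024, 0.3112]
eef_rot: [-3.079, 1.565, -3.009]
contact_force: [-0.5, 0.6, 0.6]
width: 0.0512
```

```bash
python3 st.py; python3 - <<'E'
from h import *
w=cam("wrist","w12"); h=cv2.cvtColor(w["color"],cv2.COLOR_RGB2HSV)
m=(h[...,1]>60)&(h[...,0]<28)&(h[...,2]>40); m[:90]=0;m[290:]=0;m[:,:220]=0;m[:,345:]=0
for r in rect(w,m,.086)[:3]: print(r,"nest",innest([r[0],r[1],0]),"dyaw",round(float(r[4])-NY,4))
t=cam("scene","s12")
a=cv2.imread("pics/w12.png")[90:270,210:345];b=cv2.imread("pics/s12.png")[165:275,132:242]
cv2.imwrite("pics/c12.png",np.hstack([cv2.resize(a,(400,533),interpolation=cv2.INTER_CUBIC),cv2.resize(b,(400,533),interpolation=cv2.INTER_CUBIC)]))
E
```

```text
nest mm [-46.3 -71.1 311.2] hd 0.0696 w 0.0512 F nest [-0.5  0.6  0.6] t 54.075
(0.5018, 0.4194, 109.5, 30.5, np.float64(-0.1309), [262.0, 188.0]) nest [-15.1 -56.1   0. ] dyaw -0.1989
```

View pics/c12.png

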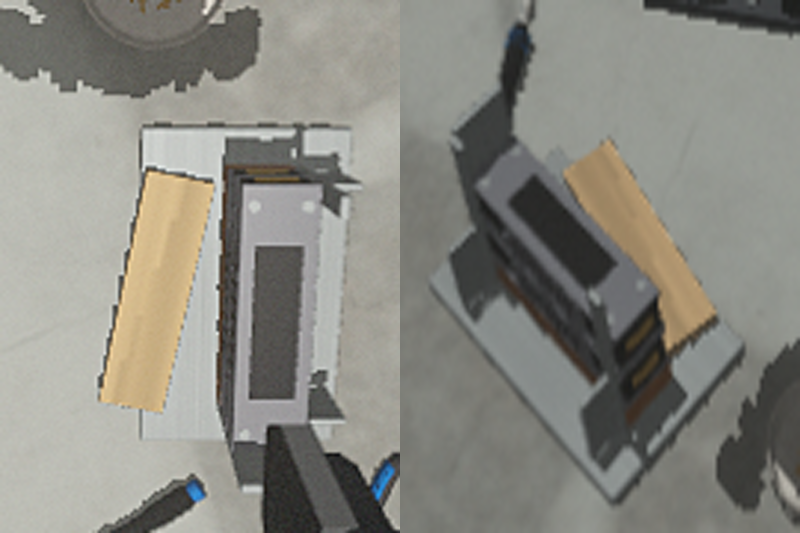

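```bash
cat >> h.py <<'E'
def cover(z=.008,name="wrist",lo=120,box=None,f=None):
    """plywood board: rectangle at plane z and number of dark hole pixels inside it"""
    w=cam(name,f); h=cv2.cvtColor(w["color"],cv2.COLOR_RGB2HSV)
    m=((h[...,1]>60)&(h[...,0]<28)&(h[...,2]>40)).astype(np.uint8)
    if box: k=np.zeros_like(m);k[box[1]:box[3],box[0]:box[2]]=1;m*=k
    out=[]
    for cn in cv2.findContours(m,cv2.RETR_EXTERNAL,cv2.CHAIN_APPROX_NONE)[0]:
        if cv2.contourArea(cn)<150: continue
        q=onz(w,cn[:,0],z)[:,:2]; (cx,cy),(a,b),an=cv2.minAreaRect(np.float32(q*1e3))
        if a<b:a,b,an=b,a,an+90
        if not(100<a<150 and 25<b<50): continue
        k=np.zeros_like(m);cv2.drawContours(k,[cn],-1,1,-1);k=cv2.erode(k,np.ones((5,5),np.uint8))
        v=h[...,2][k>0].astype(int)
        ends=[np.round(e,3).tolist() for e in (np.array([cx,cy])/1e3+np.outer([1,-1],[np.cos(np.radians(an)),np.sin(np.radians(an))])*.05)]
        out.append(dict(c=(round(cx/1e3,4),round(cy/1e3,4)),size=(round(a,1),round(b,1)),yaw=round(np.radians((an+90)%180-90),3),px=cn[:,0].mean(0).round().tolist(),medV=np.median(v),dark=int((v<.72*np.median(v)).sum()),n=len(v)))
    return out
E
python3 - <<'E'
from h import *
import cv2
for r in cover(.016): print(r)
import h
# same test on the old picture with visible holes
E
```

```text
{'c': (0.5213, 0.4235), 'size': (130.1, 36.1), 'yaw': np.float64(-0.129), 'px': [262.0, 188.0], 'medV': np.float64(206.0), 'dark': 0, 'n': 1364}
```

```bash
python3 - <<'E'
from h import *
chain(([.518,.412,.06],None),([.518,.412,.013],None),([.497,.375,.011],None),([.472,.322,.004],None))
E
```

```text
[0.3141, 0.0077, 0.0604, 0.0, 0.0, 0.0] rows>=5
[0.0587, -0.0, 0.0003, 0.0, 0.0, 0.0] rows>=1
[0.0027, -0.0443, -0.0294, 0.0, 0.0, 0.0] rows>=1
[0.009, -0.0639, -0.0357, 0.0, 0.0, 0.0] rows>=1
```

{"name": "servo_tool", "arguments": {
  "rows": [0,0,0.008,0.06,0,0,0,0,0.1,0.008,0.06,0,0,0,0,0.2,0.008,0.06,0,0,0,0,0.28,0.008,0.06,0,0,0,0,0.314,0.008,0.06,0,0,0,0,0.34,0.008,0.06,0,0,0,0,0.355,0.008,0.06,0,0,0,0,0.36,0.008,0.06,0,0,0]
}}

```text
clock: 55.22
ee_pos: [0.5189, 0.4132, 0.0258]
eef_rot: [2.418, 1.568, 2.487]
contact_force: [-0.4, 0.2, -0.2]
width: 0.0
```

```bash
python3 -c "
from h import *
p,R,s=tool();print(p.round(4),s['contact_force'].round(1),s['width'])"
```

```text
[0.5189 0.4132 0.0258] [-0.4  0.2 -0.2] 3.153475898368691e-05
```

{"name": "servo_tool", "arguments": {
  "rows": [0,0.008,0,0,0,0,0,0,0.013,0,0,0,0,0,0,0.015,0,0,0,0,0,0,0.015,-0.01,-0.007,0,0,0,0,0.015,-0.02,-0.014,0,0,0,0,0.016,-0.032,-0.021,0,0,0,0,0.017,-0.045,-0.03,0,0,0,0,0.017,-0.045,-0.03,0,0,0]
}}

```text
clock: 56.22
ee_pos: [0.496, 0.3728, 0.0104]
eef_rot: [-2.909, 1.566, -2.84]
contact_force: [0.2, -0.7, -0.2]
width: -0.0001
```

```bash
python3 -c "
from h import *
p,R,s=tool();print(p.round(4),s['contact_force'].round(1))
print(cover(.014))
print(cover(.014,'scene'))"
```

```text
[0.496  0.3728 0.0104] [ 0.2 -0.7 -0.2]
[]
[{'c': (0.2087, 0.4132), 'size': (100.5, 28.6), 'yaw': np.float64(1.105), 'px': [302.0, 303.0], 'medV': np.float64(183.0), 'dark': 11, 'n': 405}, {'c': (0.5151, 0.4216), 'size': (131.8, 37.1), 'yaw': np.float64(-0.119), 'px': [200.0, 215.0], 'medV': np.float64(162.0), 'dark': 79, 'n': 327}]
```

```bash
python3 - <<'E'
from h import *
chain(([.496,.3728,.03],None),([.519,.417,.03],None),([.519,.417,.009],None),([.472,.322,.009],None))
E
```

```text
[-0.0239, -0.002, -0.0011, 0.0, 0.0, 0.0] rows>=1
[-0.0001, 0.0531, 0.0325, 0.0, 0.0, 0.0] rows>=1
[0.0262, -0.0, 0.0001, 0.0, 0.0, 0.0] rows>=1
[0.0002, -0.1144, -0.0668, 0.0, 0.0, 0.0] rows>=2
```

{"name": "servo_tool", "arguments": {
  "rows": [0,-0.024,0,0,0,0,0,0,-0.024,0.02,0.012,0,0,0,0,-0.024,0.052,0.032,0,0,0,0,-0.024,0.052,0.032,0,0,0,0,-0.01,0.052,0.032,0,0,0,0,-0.003,0.052,0.032,0,0,0,0,0.001,0.052,0.032,0,0,0,0,0.001,0.052,0.032,0,0,0]
}}

```text
clock: 57.32
ee_pos: [0.5195, 0.4165, 0.016]
eef_rot: [-2.116, 1.567, -2.048]
contact_force: [-12.7, -20.3, 49.9]
width: -0.0004
```

```bash
python3 -c "
from h import *
p,R,s=tool();print(p.round(4),s['contact_force'].round(1))"
```

```text
[0.5195 0.4165 0.016 ] [-12.7 -20.3  49.9]
```

{"name": "servo_tool", "arguments": {
  "rows": [0,-0.0025,0,0,0,0,0,0,-0.0025,-0.006,-0.003,0,0,0,0,-0.0025,-0.012,-0.006,0,0,0,0,-0.0025,-0.02,-0.012,0,0,0,0,-0.0025,-0.028,-0.016,0,0,0,0,-0.0025,-0.036,-0.02,0,0,0,0,-0.0025,-0.036,-0.02,0,0,0]
}}

```text
clock: 58.2
ee_pos: [0.5048, 0.3862, 0.0113]
eef_rot: [-2.866, 1.565, -2.797]
contact_force: [-0.2, 0.7, -0.3]
width: 0.0
```

```bash
python3 -c "
from h import *
p,R,s=tool();print(p.round(4),s['contact_force'].round(1))
print(cover(.014,'scene'))"
```

```text
[0.5048 0.3862 0.0113] [-0.2  0.7 -0.3]
[{'c': (0.2087, 0.4131), 'size': (100.7, 28.6), 'yaw': np.float64(1.105), 'px': [302.0, 303.0], 'medV': np.float64(184.0), 'dark': 11, 'n': 406}, {'c': (0.506, 0.408), 'size': (132.9, 33.8), 'yaw': np.float64(0.015), 'px': [207.0, 216.0], 'medV': np.float64(77.0), 'dark': 0, 'n': 219}]
```

{"name": "servo_tool", "arguments": {
  "rows": [0,-0.08,-0.02,0,0,0,0,0,-0.16,-0.04,-0.03,0,0,0,0,-0.24,-0.06,-0.06,0,0,0,0,-0.3,-0.06,-0.06,0,0,0,0,-0.3,-0.06,-0.06,0,0,0,0,-0.3,-0.06,-0.06,0,0,0]
}}

```text
clock: 59.0
ee_pos: [0.4618, 0.3364, 0.252]
eef_rot: [3.127, 1.567, -3.087]
contact_force: [0.1, -0.1, -1.0]
width: -0.0002
```

```bash
python3 -c "
from h import *
p,R,s=tool();print(p.round(4),s['contact_force'].round(1))
print(cover(.010,f='w20'))
print(cover(.010,'scene'),cover(.010,'top'))"
```

```text
[0.4618 0.3364 0.252 ] [ 0.1 -0.1 -1. ]
[{'c': (0.8239, -0.0752), 'size': (137.4, 38.2), 'yaw': np.float64(-0.884), 'px': [17.0, 347.0], 'medV': np.float64(184.0), 'dark': 6, 'n': 90}, {'c': (0.5161, 0.4776), 'size': (132.8, 39.4), 'yaw': np.float64(0.051), 'px': [340.0, 196.0], 'medV': np.float64(95.0), 'dark': 0, 'n': 9}, {'c': (0.5121, 0.4049), 'size': (132.1, 36.9), 'yaw': np.float64(0.009), 'px': [297.0, 200.0], 'medV': np.float64(205.0), 'dark': 0, 'n': 1831}]
[{'c': (0.2096, 0.4117), 'size': (100.9, 28.8), 'yaw': np.float64(1.103), 'px': [301.0, 303.0], 'medV': np.float64(178.0), 'dark': 11, 'n': 405}, {'c': (0.5086, 0.4064), 'size': (133.8, 33.6), 'yaw': np.float64(0.02), 'px': [207.0, 214.0], 'medV': np.float64(152.0), 'dark': 0, 'n': 342}] [{'c': (0.2129, 0.4067), 'size': (101.1, 28.8), 'yaw': np.float64(1.129), 'px': [216.0, 288.0], 'medV': np.float64(148.0), 'dark': 3, 'n': 224}]
```

{"name": "servo_tool", "arguments": {
  "rows": [0.6,0,0,-0.03,0,-0.09,0,0.6,0,0,-0.05,0,-0.18,0,0.6,0,0,-0.05,0,-0.27,0,0.6,0,0,-0.05,0,-0.36,0,0.6,0,0,-0.05,0,-0.42,0,0.6,0,0,-0.05,0,-0.42,0,0.6,0,0,-0.05,0,-0.42,0]
}}

```text
clock: 60.02
ee_pos: [0.4219, 0.3339, 0.2518]
eef_rot: [-0.001, 0.739, 0.068]
contact_force: [0.4, 0.3, 0.7]
width: 0.0509
```

```bash
python3 -c "
from h import *
p,R,s=tool();print(p.round(4),R.round(3).tolist(),np.round(s['q'],2),s['contact_force'].round(1))"
```

```text
[0.4219 0.3339 0.2518] [[0.738, -0.069, 0.672], [0.05, 0.998, 0.047], [-0.673, -0.001, 0.739]] [-0.36  0.18 -0.92  2.28  1.33  0.93 -0.58] [0.4 0.3 0.7]
```

```bash
cat >> h.py <<'E'
def tl(h,al): # tool down at heading h, then tilted by al so that it points towards its z (outward)
    return down(h)@Ro.from_rotvec([0,-al,0]).as_matrix()
E
python3 - <<'E'
from h import *
chain(([.50,.33,.25],tl(np.pi/2,0)),([.50,.33,.25],tl(np.pi/2,-.8)))
E
```

```text
[0.0733, -0.0116, 0.0637, 0.0328, 0.4159, -0.0139] rows>=5
[0.0, 0.0, 0.0, 0.0, 0.4, 0.0] rows>=5
```

{"name": "servo_tool", "arguments": {
  "rows": [0.6,0.02,-0.01,0.02,0.01,0.09,0,0.6,0.04,-0.011,0.04,0.02,0.18,0,0.6,0.06,-0.011,0.06,0.03,0.27,-0.01,0.6,0.073,-0.011,0.064,0.033,0.36,-0.014,0.6,0.073,-0.011,0.064,0.033,0.416,-0.014,0.6,0.073,-0.011,0.064,0.033,0.416,-0.014]
}}

```text
clock: 60.78
ee_pos: [0.5052, 0.3287, 0.2509]
eef_rot: [1.555, 1.564, 1.547]
contact_force: [-0.5, -0.6, -0.6]
width: 0.0515
```

{"name": "servo_tool", "arguments": {
  "rows": [0.6,0,0,0,0,0.09,0,0.6,0,0,0,0,0.18,0,0.6,0,0,0,0,0.27,0,0.6,0,0,0,0,0.36,0,0.6,0,0,0,0,0.4,0,0.6,0,0,0,0,0.4,0,0.6,0,0,0,0,0.4,0]
}}

```text
clock: 61.65
ee_pos: [0.4996, 0.331, 0.2524]
eef_rot: [3.136, 0.777, 3.138]
contact_force: [-0.4, -0.3, 0.6]
width: 0.0513
```

```bash
python3 -c "
from h import *
p,R,s=tool();print(p.round(4),R.round(3).tolist(),np.round(s['q'],2),s['contact_force'].round(1))"
```

```text
[0.4996 0.331  0.2524] [[-0.713, -0.0, 0.701], [0.003, 1.0, 0.003], [-0.701, 0.004, -0.713]] [-0.05  0.91 -0.88  1.2   0.07  1.83  0.68] [-0.4 -0.3  0.6]
```

```bash
cat >> h.py <<'E'
def rl(h,ro): return down(h)@Ro.from_rotvec([0,0,ro]).as_matrix()
E
python3 - <<'E'
from h import *
Q=rl(np.pi/2+.01,.18); print(Q.round(3).tolist())
chain(([.49,.385,.20],Q),([.49,.4045,.06],Q),([.49,.4045,.0085],Q))
E
```

```text
[[-0.002, -0.01, 1.0], [0.179, 0.984, 0.01], [-0.984, 0.179, 0.0]]
[0.0547, 0.0672, 0.0385, -0.0396, -0.3952, 0.0813] rows>=5
[0.1765, -0.0074, 0.0002, 0.0, 0.0, 0.0] rows>=3
[0.0633, -0.0115, 0.0, 0.0, 0.0, 0.0] rows>=1
```

{"name": "servo_tool", "arguments": {
  "rows": [0.5,0.01,0.02,0.01,-0.01,-0.09,0.02,0.5,0.02,0.04,0.02,-0.02,-0.18,0.04,0.5,0.04,0.06,0.03,-0.03,-0.27,0.06,0.5,0.055,0.067,0.0385,-0.04,-0.36,0.08,0.5,0.055,0.067,0.0385,-0.04,-0.395,0.081,0.5,0.055,0.067,0.0385,-0.04,-0.395,0.081,0.5,0.055,0.067,0.0385,-0.04,-0.395,0.081]
}}

```text
clock: 62.52
ee_pos: [0.4907, 0.3843, 0.1996]
eef_rot: [1.583, 1.393, 1.593]
contact_force: [0.5, 0.7, -0.2]
width: 0.0425
```

{"name": "servo_tool", "arguments": {
  "rows": [0.5,0.07,-0.004,0,0,0,0,0.5,0.14,-0.007,0,0,0,0,0.5,0.176,-0.0075,0,0,0,0,0.5,0.176,-0.0075,0,0,0,0,0.5,0.176,-0.0075,0,0,0,0]
}}

```text
clock: 63.15
ee_pos: [0.4905, 0.4038, 0.0601]
eef_rot: [1.584, 1.392, 1.594]
contact_force: [1.0, 0.4, 0.1]
width: 0.0425
```

```bash
python3 - <<'E'
from h import *
p,R,s=tool();print(p.round(4),R.round(3).tolist(),s["width"],s["contact_force"].round(1))
chain(([.49,.4045,.0085],rl(np.pi/2+.01,.18)))
w=cam("wrist","w21");h=cv2.cvtColor(w["color"],cv2.COLOR_RGB2HSV)
m=((h[...,1]>60)&(h[...,0]<28)&(h[...,2]>120)).astype(np.uint8)
for r in (100,140,180,220,240): 
    c=np.where(m[r])[0]; print(r,(c.min(),c.max(),len(c)) if len(c) else None)
a=proj(w,[p+R@[0,.0205,0],p+R@[0,-.0205,0]]);print(a.round())
E
```

```text
[0.4905 0.4038 0.0601] [[-0.004, -0.009, 1.0], [0.178, 0.984, 0.01], [-0.984, 0.178, -0.002]] 0.042518001537639204 [1.  0.4 0.1]
[0.0636, -0.0107, -0.0004, -0.0004, -0.0012, 0.0005] rows>=1
100 (np.int64(481), np.int64(496), 16)
140 (np.int64(506), np.int64(511), 6)
180 (np.int64(212), np.int64(264), 53)
220 (np.int64(214), np.int64(315), 52)
240 (np.int64(215), np.int64(263), 49)
[[287. 246.]
 [212. 246.]]
```

```bash
python3 - <<'E'
from h import *
w=cam("wrist");h=cv2.cvtColor(w["color"],cv2.COLOR_RGB2HSV)
m=((h[...,1]>60)&(h[...,0]<28)&(h[...,2]>120)).astype(np.uint8);m[:,:150]=0;m[:,290:]=0
for r in (180,210,240,260):
    c=np.where(m[r])[0]
    if len(c): print(r,onz(w,[(c.min()-.5,r)],.008)[0].round(4),onz(w,[(c.max()+.5,r)],.017)[0].round(4))
E
```

```text
180 [0.4658 0.3865 0.008 ] [0.4648 0.4214 0.017 ]
210 [0.4875 0.3865 0.008 ] [0.4862 0.4205 0.017 ]
240 [0.5108 0.3872 0.008 ] [0.5091 0.4217 0.017 ]
260 [0.5272 0.3875 0.008 ] [0.5253 0.4221 0.017 ]
```

{"name": "servo_tool", "arguments": {
  "rows": [0.5,0.025,-0.004,0,0,0,0,0.5,0.045,-0.0075,0,0,0,0,0.5,0.058,-0.0098,0,0,0,0,0.5,0.063,-0.0107,0,0,0,0,0.5,0.063,-0.0107,0,0,0,0,0.3,0.063,-0.0107,0,0,0,0,0,0.063,-0.0107,0,0,0,0,0,0.063,-0.0107,0,0,0,0]
}}

```text
clock: 64.25
ee_pos: [0.4893, 0.404, 0.0084]
eef_rot: [1.586, 1.393, 1.596]
contact_force: [-0.6, -0.4, 4.1]
width: 0.0336
```

```bash
python3 -c "
from h import *
p,R,s=tool();print(p.round(4),s['width'],s['contact_force'].round(1))"
```

```text
[0.4893 0.404  0.0084] 0.03355297765768024 [-0.6 -0.4  4.1]
```

{"name": "servo_tool", "arguments": {
  "rows": [0,0,0,0,0,0,0,0,0,0,0,0,0,0,0,-0.02,-0.005,0,0,0,0,0,-0.06,-0.015,0,0,0,0,0,-0.1,-0.025,0,0,0,0,0,-0.12,-0.03,0,0,0,0,0,-0.12,-0.03,0,0,0,0]
}}

```text
clock: 65.12
ee_pos: [0.4908, 0.3625, 0.099]
eef_rot: [1.579, 1.393, 1.588]
contact_force: [0.8, -0.2, -1.1]
width: 0.0336
```

```bash
python3 - <<'E'
from h import *
p,R,s=tool();print(p.round(4),s['width'],s['contact_force'].round(1))
chain(([.46,.315,.10],np.pi/2),([.46,.315,.025],np.pi/2),([.46,.315,.006],np.pi/2))
E
```

```text
[0.4908 0.3625 0.099 ] 0.03360882197717906 [ 0.8 -0.2 -1.1]
[-0.0116, -0.0579, -0.039, 0.0045, -0.0012, -0.0889] rows>=1
[0.0938, 0.0, 0.0, 0.0, 0.0, 0.0] rows>=2
[0.0238, 0.0, 0.0, 0.0, 0.0, 0.0] rows>=1
```

{"name": "servo_tool", "arguments": {
  "rows": [0,-0.01,-0.03,-0.02,0.004,0,-0.045,0,-0.0115,-0.058,-0.039,0.0045,0,-0.089,0,-0.0115,-0.058,-0.039,0.0045,0,-0.089,0,-0.0115,-0.058,-0.039,0.0045,0,-0.089]
}}

```text
clock: 65.62
ee_pos: [0.4595, 0.316, 0.0985]
eef_rot: [2.925, 1.566, 2.927]
contact_force: [0.6, 0.6, -1.0]
width: 0.0331
```

{"name": "servo_tool", "arguments": {
  "rows": [0,0.05,0,0,0,0,0,0,0.09,0,0,0,0,0,0,0.105,0,0,0,0,0,0,0.113,0,0,0,0,0,0,0.118,0,0,0,0,0,0,0.118,0,0,0,0,0]
}}

```text
clock: 66.38
ee_pos: [0.4593, 0.3158, 0.0053]
eef_rot: [3.034, 1.568, 3.036]
contact_force: [1.3, 0.7, 0.2]
width: 0.033
```

```bash
python3 -c "
from h import *
p,R,s=tool();print(p.round(4),s['width'],s['contact_force'].round(1))"
```

```text
[0.4593 0.3158 0.0053] 0.03300775576728052 [1.3 0.7 0.2]
```

{"name": "servo_tool", "arguments": {
  "rows": [0.3,0,0,0,0,0,0,0.6,0,0,0,0,0,0,0.6,0,0,0,0,0,0,0.6,-0.03,0,0,0,0,0,0.6,-0.1,0,-0.04,0,0,0,0.6,-0.17,0,-0.08,0,0,0,0.6,-0.17,0,-0.08,0,0,0]
}}

```text
clock: 67.25
ee_pos: [0.3947, 0.3175, 0.1446]
eef_rot: [1.111, 1.568, 1.116]
contact_force: [1.1, 0.7, -0.5]
width: 0.0513
```

```bash
python3 -c "
from h import *
p,R,s=tool();print(p.round(4),s['width'],s['contact_force'].round(1))
print(cover(.008,f='w22'))"
```

```text
[0.3947 0.3175 0.1446] 0.05131806161785856 [ 1.1  0.7 -0.5]
[{'c': (0.4802, 0.3161), 'size': (130.3, 35.9), 'yaw': np.float64(0.016), 'px': [248.0, 254.0], 'medV': np.float64(198.0), 'dark': 0, 'n': 2986}]
```

```bash
python3 - <<'E'
from h import *
Q=tl(np.pi/2+.016,.75)
chain(([.433,.3155,.06],Q),([.433,.3155,.0095],Q),([.433,.3155,.17],Q),([.46,.3155,.17],tl(np.pi/2+.016,0)),([.46,.3155,.17],tl(np.pi/2+.016,-.8)))
E
```

```text
[0.1038, -0.0011, 0.0471, -0.0063, -0.3751, 0.002] rows>=5
[0.0462, 0.0, -0.043, 0.0, 0.0, 0.0] rows>=1
[-0.1468, 0.0, 0.1368, 0.0, 0.0, 0.0] rows>=3
[0.023, -0.0005, 0.0247, -0.0, 0.375, 0.0] rows>=5
[0.0, 0.0, 0.0, -0.0, 0.4, -0.0] rows>=5
```

{"name": "servo_tool", "arguments": {
  "rows": [0.55,0.02,0,0.01,0,-0.09,0,0.55,0.04,-0.001,0.02,-0.003,-0.18,0,0.55,0.06,-0.001,0.03,-0.006,-0.27,0,0.55,0.08,-0.001,0.04,-0.006,-0.34,0.002,0.55,0.104,-0.001,0.047,-0.006,-0.375,0.002,0.55,0.104,-0.001,0.047,-0.006,-0.375,0.002,0.55,0.104,-0.001,0.047,-0.006,-0.375,0.002,0.55,0.104,-0.001,0.047,-0.006,-0.375,0.002]
}}

```text
clock: 68.3
ee_pos: [0.433, 0.314, 0.0572]
eef_rot: [-0.004, 0.827, 0.009]
contact_force: [0.8, 0.1, 0.8]
width: 0.0469
```

```bash
python3 -c "
from h import *
p,R,s=tool();print(p.round(4),R.round(3).tolist(),s['q'].round(2),s['contact_force'].round(1))
Q=tl(np.pi/2+.016,.75)
chain(([.433,.3155,.009],Q))"
```

```text
[0.433  0.314  0.0572] [[0.677, -0.013, 0.736], [0.006, 1.0, 0.011], [-0.736, -0.003, 0.677]] [-0.75  0.55 -0.45  2.38  1.74  0.89 -1.13] [0.8 0.1 0.8]
[0.0443, 0.0021, -0.0408, -0.0002, -0.0029, 0.0023] rows>=1
```

{"name": "servo_tool", "arguments": {
  "rows": [0.55,0.015,0.001,-0.014,0,0,0,0.55,0.03,0.002,-0.028,0,0,0,0.55,0.04,0.002,-0.037,0,0,0,0.55,0.044,0.002,-0.0405,0,0,0,0.55,0.044,0.002,-0.0405,0,0,0,0.3,0.044,0.002,-0.0405,0,0,0,0,0.044,0.002,-0.0405,0,0,0,0,0.044,0.002,-0.0405,0,0,0]
}}

```text
clock: 69.3
ee_pos: [0.4327, 0.3162, 0.0106]
eef_rot: [-0.001, 0.824, 0.013]
contact_force: [-3.1, -1.6, 4.9]
width: 0.0302
```

```bash
python3 -c "
from h import *
p,R,s=tool();print(p.round(4),R[:,0].round(3).tolist(),s['q'].round(2),s['contact_force'].round(1),s['width'])"
```

```text
[0.4327 0.3162 0.0106] [0.679, 0.009, -0.734] [-0.76  0.68 -0.44  2.37  1.86  0.95 -1.26] [-3.1 -1.6  4.9] 0.030214721489139704
```

{"name": "servo_tool", "arguments": {
  "rows": [0,0,0,0,0,0,0,0,0,0,0,0,0,0,0,-0.02,0,0.018,0,0,0,0,-0.06,0,0.056,0,0,0,0,-0.11,0,0.102,0,0,0,0,-0.147,0,0.137,0,0,0,0,-0.147,0,0.137,0,0,0,0,-0.147,0,0.137,0,0,0]
}}

```text
clock: 70.3
ee_pos: [0.4331, 0.3158, 0.1702]
eef_rot: [-0.002, 0.825, 0.012]
contact_force: [-0.3, -0.2, -0.1]
width: 0.0295
```

```bash
python3 -c "
from h import *
p,R,s=tool();print(p.round(4),R[:,0].round(3).tolist(),s['q'].round(2),s['contact_force'].round(1),s['width'])
print(cover(.18,'scene',f='s23'))
Q0=tl(np.pi/2+.016,0);Q1=tl(np.pi/2+.016,-.8)
chain(([.42,.3155,.19],Q0),([.42,.3155,.19],Q1))"
```

```text
[0.4331 0.3158 0.1702] [0.679, 0.008, -0.735] [-0.72  0.27 -0.47  2.33  1.4   0.8  -0.73] [-0.3 -0.2 -0.1] 0.02949647532627355
[]
[-0.0298, 0.0, 0.0055, -0.0005, 0.3724, 0.0016] rows>=5
[0.0, 0.0, 0.0, -0.0, 0.4, -0.0] rows>=5
```

```bash
cat > wood.py <<'E'
from h import *
import sys
for n in ("scene","wrist"):
    w=cam(n); h=cv2.cvtColor(w["color"],cv2.COLOR_RGB2HSV)
    m=((h[...,1]>60)&(h[...,0]<28)&(h[...,2]>60)).astype(np.uint8)
    if n=="scene": m[:150]=0;m[:,:190]=0
    for cn in cv2.findContours(m,cv2.RETR_EXTERNAL,cv2.CHAIN_APPROX_NONE)[0]:
        if cv2.contourArea(cn)>120: print(n,cv2.contourArea(cn),[np.round(v).tolist() for v in cv2.boxPoints(cv2.minAreaRect(cn))])
    p,R,s=tool();print(n,"tcp px",proj(w,p).round()[0],"below tcp at z0",proj(w,[p[0],p[1],0]).round()[0])
E
python3 wood.py; python3 - <<'E'
from h import *
c=cam("scene");print(proj(c,[[.415,.298,.004],[.415,.334,.004],[.545,.298,.004],[.545,.334,.004]]).round().tolist())
p,R,_=tool();print(proj(c,[p+R@[0,-.018,-.01],p+R@[0,.018,-.01],p+[.1,-.018,0],p+[.1,.018,0]]).round().tolist())
E
```

```text
scene 647.0 [[275.0, 304.0], [324.0, 288.0], [328.0, 302.0], [280.0, 318.0]]
scene 2542.5 [[414.0, 150.0], [503.0, 150.0], [503.0, 194.0], [414.0, 194.0]]
scene 398.0 [[216.0, 154.0], [223.0, 141.0], [259.0, 159.0], [252.0, 172.0]]
scene tcp px [257. 163.] below tcp at z0 [257. 213.]
wrist 366.0 [[115.0, 383.0], [153.0, 344.0], [161.0, 352.0], [122.0, 390.0]]
wrist 2881.0 [[-0.0, 287.0], [78.0, 287.0], [78.0, 362.0], [0.0, 362.0]]
wrist 161.0 [[258.0, 266.0], [264.0, 254.0], [285.0, 266.0], [279.0, 277.0]]
wrist 2098.0 [[215.0, 218.0], [285.0, 218.0], [285.0, 255.0], [215.0, 255.0]]
wrist 652.5 [[434.0, 221.0], [511.0, 204.0], [516.0, 225.0], [439.0, 242.0]]
wrist 142.0 [[59.0, 181.0], [64.0, 170.0], [76.0, 175.0], [71.0, 186.0]]
wrist 170.0 [[429.0, 126.0], [456.0, 126.0], [456.0, 133.0], [429.0, 133.0]]
wrist 151.0 [[419.0, 102.0], [444.0, 102.0], [444.0, 109.0], [419.0, 109.0]]
wrist 921.0 [[341.0, 150.0], [421.0, 67.0], [447.0, 92.0], [367.0, 175.0]]
wrist tcp px [250. 245.] below tcp at z0 [251.  57.]
[[268.0, 212.0], [257.0, 221.0], [231.0, 182.0], [220.0, 190.0]]
[[266.0, 162.0], [254.0, 171.0], [231.0, 134.0], [218.0, 142.0]]
```

{"name": "servo_tool", "arguments": {
  "rows": [0,-0.01,0,0,0,0.09,0,0,-0.02,0,0.003,0,0.18,0,0,-0.03,0,0.0055,0,0.27,0.001,0,-0.03,0,0.0055,0,0.36,0.0016,0,-0.03,0,0.0055,0,0.3725,0.0016,0,-0.03,0,0.0055,0,0.3725,0.0016]
}}

```text
clock: 71.25
ee_pos: [0.4229, 0.3148, 0.1901]
eef_rot: [2.154, 1.569, 2.164]
contact_force: [0.7, -0.4, -1.4]
width: 0.0295
```

{"name": "servo_tool", "arguments": {
  "rows": [0,0,0,0,0,0.09,0,0,0,0,0,0,0.18,0,0,0,0,0,0,0.27,0,0,0,0,0,0,0.36,0,0,0,0,0,0,0.42,0,0,0,0,0,0,0.42,0,0,0,0,0,0,0.42,0]
}}

```text
clock: 72.12
ee_pos: [0.419, 0.3166, 0.1908]
eef_rot: [-3.141, 0.734, -3.124]
contact_force: [-0.1, -0.2, -0.0]
width: 0.0292
```

```bash
cat > ang.py <<'E'
from h import *
# board seen in the scene camera cut with the plane y = tcp y: its outline in x,z
c=cam("scene"); h=cv2.cvtColor(c["color"],cv2.COLOR_RGB2HSV);p,R,s=tool()
print(p.round(4),"alpha",np.arctan2(R[0,0],-R[2,0]).round(3),s['q'].round(2),s['contact_force'].round(1),s['width'].round(4))
m=((h[...,1]>60)&(h[...,0]<28)&(h[...,2]>50)).astype(np.uint8);m[:130]=0;m[:,:190]=0;m[:,345:]=0;m[275:]=0
for cn in cv2.findContours(m,cv2.RETR_EXTERNAL,cv2.CHAIN_APPROX_NONE)[0]:
    if cv2.contourArea(cn)<100: continue
    b=cv2.boxPoints(cv2.minAreaRect(cn)); o,d=ray(c,b); q=o+d*((p[1]-o[1])/d[:,1])[:,None]
    print(cv2.contourArea(cn),b.round().tolist(),"xz",q[:,[0,2]].round(3).tolist())
print("tcp px",proj(c,p).round()[0])
for th in (40,60,75,90,105): print(th,proj(c,[p+.11*np.array([np.cos(np.radians(th)),0,-np.sin(np.radians(th))])]).round()[0])
E
python3 ang.py
```

```text
Traceback (most recent call last):
  File "ang.py", line 4, in <module>
    print(p.round(4),"alpha",np.arctan2(R[0,0],-R[2,0]).round(3),s['q'].round(2),s['contact_force'].round(1),s['width'].round(4))
                                                                                                             ^^^^^^^^^^^^^^^^
AttributeError: 'float' object has no attribute 'round'
```

```bash
sed -i "s/s\['width'\].round(4)/s['width']/" ang.py; python3 ang.py
```

```text
[0.4194 0.3167 0.192 ] alpha -0.836 [-0.18  0.79 -0.57  1.47 -0.12  1.64  0.88] [-0.3 -0.7  0.2] 0.028994125562161206
591.0 [[258.0, 151.0], [272.0, 151.0], [272.0, 203.0], [258.0, 203.0]] xz [[0.43, 0.204], [0.394, 0.229], [0.387, 0.081], [0.429, 0.042]]
tcp px [262. 158.]
40 [234. 161.]
60 [244. 176.]
75 [252. 186.]
90 [261. 194.]
105 [271. 201.]
```

```bash
python3 - <<'E'
from h import *
hd=np.pi/2+.016;Q=tl(hd,-1.03)
chain(([.419,.3166,.13],Q),([.419,.3166,.108],Q))
P=.379; p0=np.array([.419,.3166,.108])
for th in (115,120,125,130,135,140,145,150,155): 
    t=np.radians(th); print(th,goto([P-.116*np.cos(t)-.003*np.cos(t),.3166,.116*np.sin(t)-.003],Q,p0,Q))
E
```

```text
[0.0523, -0.0002, 0.0572, 0.0009, 0.097, 0.0001] rows>=2
[0.0142, 0.0, 0.0236, 0.0, 0.0, 0.0] rows>=1
115 [-0.0073, -0.0002, 0.0129, 0.0, 0.0, 0.0]
120 [-0.0141, -0.0004, 0.0238, 0.0, 0.0, 0.0]
125 [-0.02, -0.0006, 0.0353, 0.0, 0.0, 0.0]
130 [-0.0249, -0.0007, 0.0472, 0.0, 0.0, 0.0]
135 [-0.0287, -0.0009, 0.0595, 0.0, 0.0, 0.0]
140 [-0.0314, -0.001, 0.072, 0.0, 0.0, 0.0]
145 [-0.033, -0.0011, 0.0846, 0.0, 0.0, 0.0]
150 [-0.0335, -0.0013, 0.0974, 0.0, 0.0, 0.0]
155 [-0.0328, -0.0014, 0.1101, 0.0, 0.0, 0.0]
```

{"name": "servo_tool", "arguments": {
  "rows": [0,0.01,0,0.01,0,0.05,0,0,0.03,0,0.03,0,0.097,0,0,0.052,0,0.057,0,0.097,0,0,0.052,0,0.057,0,0.097,0,0,0.056,0,0.063,0,0.097,0,0,0.061,0,0.07,0,0.097,0,0,0.061,0,0.07,0,0.097,0]
}}

```text
clock: 73.1
ee_pos: [0.4215, 0.3162, 0.1169]
eef_rot: [3.14, 0.538, -3.127]
contact_force: [0.4, -0.5, -1.2]
width: 0.0294
```

```bash
python3 ang.py
```

```text
[0.4215 0.3163 0.1171] alpha -1.032 [-0.19  0.99 -0.55  1.39 -0.15  1.7   0.91] [ 0.1  0.1 -1.5] 0.029450155232564612
552.5 [[255.0, 177.0], [270.0, 175.0], [275.0, 225.0], [261.0, 226.0]] xz [[0.438, 0.122], [0.397, 0.159], [0.375, 0.012], [0.42, -0.041]]
tcp px [261. 183.]
40 [235. 183.]
60 [244. 197.]
75 [252. 206.]
90 [260. 214.]
105 [269. 220.]
```

{"name": "servo_tool", "arguments": {
  "rows": [0,-0.0083,0,0.014,0,0,0,0,-0.015,0,0.024,0,0,0,0,-0.023,0,0.0357,0,0,0,0,-0.029,0,0.048,0,0,0,0,-0.0335,0,0.0595,0,0,0,0,-0.037,0,0.072,0,0,0,0,-0.04,0,0.085,0,0,0,0,-0.04,0,0.085,0,0,0]
}}

```text
clock: 74.15
ee_pos: [0.4849, 0.3171, 0.0745]
eef_rot: [3.14, 0.538, -3.129]
contact_force: [1.5, 0.3, 1.3]
width: 0.0283
```

```bash
python3 ang.py
```

```text
[0.4842 0.3172 0.0746] alpha -1.033 [-0.21  1.11 -0.51  1.2  -0.1   1.78  0.94] [1.4 0.6 2.8] 0.02778511018600928
791.0 [[234.0, 179.0], [247.0, 171.0], [277.0, 221.0], [265.0, 229.0]] xz [[0.509, 0.059], [0.464, 0.12], [0.368, 0.035], [0.405, -0.035]]
tcp px [241. 181.]
40 [219. 181.]
60 [227. 194.]
75 [234. 203.]
90 [242. 210.]
105 [250. 216.]
```

{"name": "servo_tool", "arguments": {
  "rows": [0,-0.001,0,0.013,0,0,0,0,-0.002,0,0.026,0,0,0,0,0,0,0.046,0,0,0,0.5,0,0,0.046,0,0,0,0.7,0,0,0.046,0,0,0,0.7,0,0,0.046,0,0,0,0.7,-0.05,0,0.03,0,0,0,0.7,-0.12,0,0,0,0,0]
}}

```text
clock: 75.2
ee_pos: [0.5694, 0.3167, 0.1325]
eef_rot: [3.083, 0.603, 3.056]
contact_force: [0.9, -0.7, -3.2]
width: 0.0597
```

{"name": "servo_tool", "arguments": {
  "rows": [0.6,-0.02,0,-0.05,0,-0.09,0,0.6,-0.05,0,-0.12,0,-0.18,0,0.6,-0.05,0,-0.16,0,-0.27,0,0.6,-0.05,0,-0.2,0,-0.36,0,0.6,-0.05,0,-0.2,0,-0.45,0,0.6,-0.05,0,-0.2,0,-0.515,0,0.6,-0.05,0,-0.2,0,-0.515,0]
}}

```text
clock: 76.08
ee_pos: [0.5105, 0.3121, 0.2927]
eef_rot: [0.53, 1.479, 0.477]
contact_force: [0.1, 0.8, -0.9]
width: 0.0512
```

```bash
python3 -c "
from h import *
p,R,s=tool();print(p.round(4),R[:,0].round(3).tolist(),s['contact_force'].round(1),s['width'])
for n in ('wrist','scene'): print(cover(.008,n,f='x24'+n))"
```

```text
[0.5105 0.3121 0.2927] [0.081, 0.042, -0.996] [ 0.1  0.8 -0.9] 0.05123006816810521
[{'c': (0.4431, 0.2787), 'size': (129.2, 36.0), 'yaw': np.float64(-0.696), 'px': [215.0, 94.0], 'medV': np.float64(125.0), 'dark': 27, 'n': 1852}, {'c': (0.3718, 0.6913), 'size': (102.4, 48.6), 'yaw': np.float64(0.177), 'px': [500.0, 35.0], 'medV': np.float64(84.0), 'dark': 237, 'n': 784}]
[{'c': (0.21, 0.4108), 'size': (101.4, 28.8), 'yaw': np.float64(1.105), 'px': [302.0, 303.0], 'medV': np.float64(177.0), 'dark': 11, 'n': 405}, {'c': (0.4388, 0.282), 'size': (132.2, 35.2), 'yaw': np.float64(-0.693), 'px': [266.0, 203.0], 'medV': np.float64(80.5), 'dark': 8, 'n': 412}]
```

```bash
python3 - <<'E'
from h import *
w=cam("wrist");h=cv2.cvtColor(w["color"],cv2.COLOR_RGB2HSV)
R2=np.array([[np.cos(.696),-np.sin(.696)],[np.sin(.696),np.cos(.696)]])
g=np.stack(np.meshgrid(np.arange(150,290),np.arange(50,140)),-1).reshape(-1,2)
q=(onz(w,g,.008)[:,:2]-[.4431,.2787])@R2.T
k=(abs(q[:,0])<.06)&(abs(q[:,1])<.013)
v=h[g[:,1],g[:,0],2].astype(int)
d=k&(v<.72*np.median(v[k])); print("holes at mm",(q[d]*1e3).round().tolist()[:40])
b=[.443,.279];hd=.875
chain((b+[.12],hd),(b+[.002],hd),(b+[.2],hd),(at(-.006,-.012,.2),H),(at(-.006,-.012,.0885),H))
E
```

```text
holes at mm [[-46.0, -4.0], [-47.0, -3.0], [-47.0, -2.0], [-48.0, -1.0], [-45.0, -3.0], [-46.0, -2.0], [-46.0, -1.0], [-47.0, 0.0], [-48.0, 1.0], [-43.0, -3.0], [-44.0, -2.0], [-45.0, -1.0], [-45.0, -0.0], [-46.0, 1.0], [-47.0, 2.0], [-42.0, -3.0], [-43.0, -2.0], [-43.0, -0.0], [-44.0, 1.0], [-45.0, 2.0], [-46.0, 3.0], [-42.0, -1.0], [-42.0, 0.0], [-43.0, 1.0], [-44.0, 2.0], [-45.0, 4.0], [-41.0, 1.0], [-42.0, 2.0]]
[0.2046, -0.0542, -0.1023, 0.3188, 0.0299, -0.0341] rows>=4
[0.1475, 0.0, 0.0, 0.0, 0.0, 0.0] rows>=2
[-0.2475, 0.0, 0.0, 0.0, 0.0, 0.0] rows>=4
[0.0, 0.2295, -0.086, -0.3819, 0.0, 0.0] rows>=5
[0.1394, 0.0, 0.0, 0.0, 0.0, 0.0] rows>=2
```

{"name": "servo_tool", "arguments": {
  "rows": [0.6,0.05,-0.02,-0.04,0.08,0.01,-0.01,0.6,0.1,-0.04,-0.08,0.16,0.02,-0.02,0.6,0.15,-0.054,-0.102,0.24,0.03,-0.034,0.6,0.2,-0.054,-0.102,0.319,0.03,-0.034,0.6,0.2,-0.054,-0.102,0.319,0.03,-0.034,0.6,0.2,-0.054,-0.102,0.319,0.03,-0.034,0.6,0.2,-0.054,-0.102,0.319,0.03,-0.034]
}}

```text
clock: 77.1
ee_pos: [0.4439, 0.28, 0.1251]
eef_rot: [1.253, 1.567, 0.559]
contact_force: [0.7, 0.5, 0.6]
width: 0.0507
```

{"name": "servo_tool", "arguments": {
  "rows": [0.6,0.05,0,0,0,0,0,0.6,0.1,0,0,0,0,0,0.6,0.13,0,0,0,0,0,0.6,0.13,0,0,0,0,0,0.6,0.13,0,0,0,0,0]
}}

```text
clock: 77.72
ee_pos: [0.4437, 0.2801, 0.021]
eef_rot: [1.223, 1.567, 0.529]
contact_force: [0.4, -0.5, 0.3]
width: 0.0511
```

```bash
python3 - <<'E'
from h import *
p,R,s=tool();print(p.round(4),R.round(3).tolist(),s['width'],s['contact_force'].round(1))
chain(([.443,.279,.001],.875))
w=cam("wrist");h=cv2.cvtColor(w["color"],cv2.COLOR_RGB2HSV)
m=((h[...,1]>60)&(h[...,0]<28)&(h[...,2]>50));m[:,:150]=0;m[:,350:]=0
for r in (150,200,240):
    c=np.where(m[r])[0]
    if len(c):
        q=onz(w,[(c.min()-.5,r),(c.max()+.5,r)],.008); print(r,c.min(),c.max(),((q-p)@R)[:,1:].round(4).tolist())
E
```

```text
[0.4437 0.2801 0.021 ] [[0.003, 0.64, 0.768], [0.002, 0.768, -0.64], [-1.0, 0.003, 0.001]] 0.05106642594340098 [ 0.4 -0.5  0.3]
[0.025, -0.0017, 0.0001, 0.0005, 0.0006, -0.0017] rows>=1
150 215 280 [[-0.0195, -0.0508], [0.0161, -0.0507]]
200 217 279 [[-0.0194, -0.0224], [0.0163, -0.0224]]
240 219 278 [[-0.0191, 0.0025], [0.0165, 0.0026]]
```

{"name": "servo_tool", "arguments": {
  "rows": [0.6,0.012,-0.0017,0,0,0,0,0.6,0.0225,-0.0017,0,0,0,0,0.6,0.0225,-0.0017,0,0,0,0,0.3,0.0225,-0.0017,0,0,0,0,0,0.0225,-0.0017,0,0,0,0,0,0.0225,-0.0017,0,0,0,0,0,0.0225,-0.0017,0,0,0,0,0,0.0225,-0.0017,0,0,0,0]
}}

```text
clock: 78.78
ee_pos: [0.4419, 0.2784, 0.0018]
eef_rot: [1.009, 1.569, 0.313]
contact_force: [-0.9, -0.9, 5.7]
width: 0.0337
```

{"name": "servo_tool", "arguments": {
  "rows": [0,-0.03,0,0,0,0,0,0,-0.09,0,0,0,0,0,0,-0.16,0,0,0,0,0,0,-0.23,0,0,0,0,0,0,-0.25,0,0,0,0,0,0,-0.25,0,0,0,0,0]
}}

```text
clock: 79.53
ee_pos: [0.4419, 0.2784, 0.2019]
eef_rot: [1.144, 1.568, 0.449]
contact_force: [-0.4, -1.5, -2.3]
width: 0.0342
```

```bash
python3 - <<'E'
from h import *
p,R,s=tool();print(p.round(4),s['width'],s['contact_force'].round(1))
chain((at(-.006,-.012,.2),H),(at(-.006,-.012,.0895),H))
E
```

```text
[0.4419 0.2784 0.2019] 0.03415908586566692 [-0.4 -1.5 -2.3]
[0.0029, 0.231, -0.0853, -0.3816, 0.0011, -0.001] rows>=5
[0.1381, 0.0, 0.0, 0.0, 0.0, 0.0] rows>=2
```

{"name": "servo_tool", "arguments": {
  "rows": [0,0.003,0.06,-0.02,-0.09,0,0,0,0.003,0.12,-0.05,-0.18,0,0,0,0.003,0.18,-0.085,-0.27,0,0,0,0.003,0.231,-0.085,-0.36,0,0,0,0.003,0.231,-0.085,-0.3816,0.001,-0.001,0,0.003,0.231,-0.085,-0.3816,0.001,-0.001,0,0.003,0.231,-0.085,-0.3816,0.001,-0.001,0,0.003,0.231,-0.085,-0.3816,0.001,-0.001]
}}

```text
clock: 80.53
ee_pos: [0.5075, 0.4632, 0.1988]
eef_rot: [-2.436, 1.568, -2.368]
contact_force: [0.3, -0.2, -1.0]
width: 0.0337
```

{"name": "servo_tool", "arguments": {
  "rows": [0,0.06,0,0,0,0,0,0,0.11,0,0,0,0,0,0,0.13,0,0,0,0,0,0,0.138,0,0,0,0,0,0,0.138,0,0,0,0,0]
}}

```text
clock: 81.15
ee_pos: [0.5081, 0.4642, 0.0899]
eef_rot: [2.05, 1.571, 2.118]
contact_force: [1.2, -0.2, -0.8]
width: 0.0336
```

```bash
python3 st.py
```

```text
nest mm [ -5.8 -11.8  89.9] hd 0.0679 w 0.0336 F nest [ 1.2 -0.3 -0.8] t 81.15
```

{"name": "servo_tool", "arguments": {
  "rows": [0,0.005,0,0,0,0,0,0,0.0095,0,0,0,0,0,0,0.0095,0,0.003,0,0,0,0,0.0095,0,0.006,0,0,0,0,0.0095,0,0.0085,0,0,0,0,0.0095,0,0.011,0,0,0,0,0.0095,0,0.011,0,0,0]
}}

```text
clock: 82.02
ee_pos: [0.514, 0.464, 0.0806]
eef_rot: [-2.72, 1.565, -2.651]
contact_force: [-7.0, -1.5, 1.1]
width: 0.0338
```

{"name": "servo_tool", "arguments": {
  "rows": [0,0,0.003,0,0,0,0,0,0,0.006,0,0,0,0,0,0,0.009,0,0,0,0,0,0,0.012,0,0,0,0,0,0,0.0145,0,0,0,0,0,0,0.0165,0,0,0,0,0,0,0.0165,0,0,0,0]
}}

```text
clock: 82.9
ee_pos: [0.5132, 0.475, 0.08]
eef_rot: [-2.407, 1.562, -2.339]
contact_force: [-6.3, -5.5, 1.4]
width: 0.0332
```

```bash
python3 st.py; python3 -c "
from h import *
w=cam('wrist','w30');h=cv2.cvtColor(w['color'],cv2.COLOR_RGB2HSV)
m=((h[...,1]>60)&(h[...,0]<28)&(h[...,2]>50));m[:,:180]=0;m[:,330:]=0
c=np.where(m[:,250])[0];c=c[(c>80)&(c<300)];print('near end nest',innest(onz(w,[(250,c.min()-.5)],.087)[0]))"
```

```text
nest mm [ 0.  -1.4 80. ] hd 0.0676 w 0.0332 F nest [-6.7 -5.   1.4] t 82.9
near end nest [-67.1  -1.3  87. ]
```

{"name": "servo_tool", "arguments": {
  "rows": [0,-0.0006,0.0015,0,0,0,0,0,-0.0006,0.003,0,0,0,0,0,-0.0006,0.0035,0,0,0,0,0,-0.0006,0.0035,0,0,0,0]
}}

```text
clock: 83.45
ee_pos: [0.5131, 0.4764, 0.0803]
eef_rot: [-2.284, 1.56, -2.216]
contact_force: [-7.6, -8.1, 2.6]
width: 0.0342
```

```bash
python3 st.py
```

```text
nest mm [ 0.  -0.  80.3] hd 0.0675 w 0.0342 F nest [-8.1 -7.5  2.6] t 83.45
```

{"name": "servo_tool", "arguments": {
  "rows": [0.25,0,-0.001,-0.001,0,0,0,0.45,0,-0.003,-0.002,0,0,0,0.6,0,-0.004,-0.002,0,0,0,0.6,0,-0.004,-0.002,0,0,0,0.6,0,-0.004,-0.002,0,0,0]
}}

```text
clock: 84.08
ee_pos: [0.5141, 0.4771, 0.0819]
eef_rot: [-2.74, 1.57, -2.672]
contact_force: [-0.3, 1.2, 0.5]
width: 0.051
```

```bash
cat > chk.py <<'E'
from h import *
p,R,s=tool()
w=cam("wrist");h=cv2.cvtColor(w["color"],cv2.COLOR_RGB2HSV)
m=((h[...,1]>60)&(h[...,0]<28)&(h[...,2]>50))
ys,xs=np.where(m); q=onz(w,np.c_[xs,ys],.086); n=np.array([innest(a) for a in q]); k=(abs(n[:,0])<90)&(abs(n[:,1])<45)
print("visible wood in nest mm: x",np.percentile(n[k,0],[0,1,99,100]),"y",np.percentile(n[k,1],[0,1,50,99,100]),k.sum())
for x in (-60,-50,-40,-30):
    j=k&(abs(n[:,0]-x)<2); 
    if j.any(): print(x,n[j,1].min(),n[j,1].max())
E
python3 st.py; python3 chk.py
```

```text
nest mm [ 1.1  0.7 81.9] hd 0.0681 w 0.051 F nest [-0.2  1.3  0.5] t 84.075
visible wood in nest mm: x [-67.1   -64.8    59.062  72.6  ] y [-40.1 -17.3   0.2  17.7  35. ] 14624
-60 -17.8 17.9
-50 -17.6 17.7
-40 -17.5 18.0
-30 -17.4 17.9
```

{"name": "servo_tool", "arguments": {
  "rows": [0.6,-0.01,0,0,0,0,0,0.6,-0.03,0,0,0,0,0,0.6,-0.06,0,0,0,0,0,0.6,-0.1,0,0,0,0,0,0.6,-0.15,0,0,0,0,0,0.6,-0.2,0,0,0,0,0,0.6,-0.2,0,0,0,0,0,0.6,-0.2,0,0,0,0,0]
}}

```text
clock: 85.12
ee_pos: [0.514, 0.4769, 0.2423]
eef_rot: [-2.547, 1.57, -2.479]
contact_force: [-0.2, -0.3, -0.3]
width: 0.0514
```

```bash
python3 st.py; python3 chk.py; python3 - <<'E'
from h import *
c=cam("top","tend"); s=cam("scene","send")
print(cover(.086,"scene"))
# module side faces: grey column below the cover in the wrist view, and bystanders in the top view before/after
a=cv2.imread("pics/top0.png").astype(int);b=cv2.imread("pics/tend.png").astype(int)
for n,(x0,y0,x1,y1) in dict(dish=(198,214,232,246),driver=(192,86,242,128)).items(): print(n,"mean change",abs(a-b)[y0:y1,x0:x1].mean().round(1))
E
```

```text
nest mm [  0.9   0.5 242.3] hd 0.0681 w 0.0514 F nest [-0.2 -0.3 -0.3] t 85.125
visible wood in nest mm: x [-66.1 -64.1  63.4  89.8] y [-27.6 -17.4   0.   17.6  18. ] 4030
-60 -17.0 17.2
-50 -17.2 17.4
-40 -17.4 17.5
-30 -17.5 17.6
[{'c': (0.5091, 0.4785), 'size': (132.3, 37.1), 'yaw': np.float64(0.061), 'px': [177.0, 213.0], 'medV': np.float64(167.0), 'dark': 152, 'n': 483}]
dish mean change 48.2
driver mean change 19.7
```

```bash
python3 -c "
from h import *
arm.hand_in(); s=arm.state(); print(s['clock'],s['contact_force'].round(1))"
```

```text
the job is handed in; nothing more can be done
the job is handed in; nothing more can be done
```

The job is handed in at about 85 s of the 210 s allowed. The hand-in gives no verdict, so I don't know whether the run passed.

**What I did**
- **Base board:** I laid it on the tray. It stopped about 2.4 mm short of the side fence, because friction held it. I closed the fingers on the base and the first module together and pushed both into the corner.
- **Modules:** Two were present, in the left and middle bays. I rocked each about 0.24 rad to both sides, lifted it out without it jamming, and stacked it against both fences.
- **Cover board:** After my first placement the cover came off the stack and landed upside down on the tray. It was either the announced knock or my release; I could not tell which. I dragged it clear, turned it end over end and checked that a screw hole showed on top again. Then I put it back on the stack and pushed it home.

**Last checks**
- **Cover:** The wrist view shows its sides at about ±17.5 mm and its near end at about -65 mm from the nest, which is fully home and square. The scene camera put it 3 to 4 mm off towards -x. I trust the wrist view more: it is closer, and the board was stopped against both fences there.
- **Release:** The fingers were clear and the force was near zero.

**Not confirmed**
- **Base and modules:** I did not measure them again after the second cover placement. Pushes on the stack were towards the corner, and the picture taken after the cover fell showed them still aligned.
- **Dish and screwdriver:** My before-and-after comparison was inconclusive, with changes of 48 and 20 grey levels. I put this down to the arm and its shadow being in the view. I felt no contact with either.

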